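# Tighten a collet chuck with the tommy bar

## Robot

A 6-joint arm with a two-finger parallel gripper is mounted at the origin on the work surface. World frame = base frame: x ahead of the robot, y to its left, z up, the work surface at z = 0. Lengths are in mm, angles in degrees, forces in N, time in s.
With the tool pointing down it reaches from about 300 to 850 mm from the base axis. Payload 4.2 kg.
Tool frame: the origin (TCP) lies midway between the tips of the shut fingers; the grasp point (between the pads) lies env.grasp_offset behind it (env.grasp_offset is the distance from the TCP to the grasp point, in mm); y points along the fingers, x is the direction in which the jaws open and shut, and the axes are right-handed (so a half turn about y gives the same grasp; the last joint's range is limited). The gripper opens to 91 mm and grips with 3 to 60 N. Pads are 32 mm wide; open, the fingers measure 118 mm over their backs; the gripper's body (76 mm by 178 mm) begins 60 mm behind the grasp point.
Start: joints at [-67.265, 18.312, 89.639, -0, 72.044, -1.146], TCP at [232.786, -525.789, 213.976] pointing down, gripper open.
Joint ranges: [-177.97, 177.97], [-48.28, 115.42], [12.27, 149.76], [-77.06, 257.06], [2.81, 150.46], [-146.56, 146.56]. Speed limits (degrees/s): [147.25, 147.25, 180, 180, 180, 180].

## Interface

Orientations are given as [roll, pitch, yaw] about the fixed x, y, z axes, in that order (R = Rz(yaw) Ry(pitch) Rx(roll)).
In Python, from workcell import state, vision, job, env gives the robot as it stands.
- The arm moves only by the shell command python3 -m handwheel 'ROWS' [FORCE]. ROWS is JSON, a list of rows, each a list of 3 entries, a list of its own where there are three numbers: the finger opening in cm, from 0 to 9.12, then the shift along the tool's x, y, z in cm, then the turn about the tool's y in degrees. A call has 1 to 10 rows; each row is the pose to reach, as a shift and turn from the pose measured when the call began, along the tool's axes at that moment; what a row does not reach only later rows make up. A row lasts 1/10 s, in which the tool goes at most 50 mm and 8.59 degrees, less where a joint would pass 70% of its speed; a pose out of reach is approached as far as the arm can. A call with a gripper value outside its range is refused whole. The fingers move at their own pace and stop on an object; FORCE is the grip in N (left out, the last holds). Time passes only in rows, so rows that repeat a pose let the fingers close. It gives the time, the measured TCP pose, the force and the opening at its end, in the units of the state.
- state(): the state, without advancing time (a new reading comes with each control period).
- vision.grab_frame(name): name is "side" or "top"; returns the picture (480x640x3 uint8, red, green, blue); there is no depth.
- vision.camera_model(name): a dict with "fov_y" (degrees; the focal length in pixels is half the picture's height over the tangent of half this angle, whatever the lens; pixels are square), "cx", "cy" (the principal point, pixels), "extrinsics" (4x4, takes a point from world to camera coordinates). Camera axes: x right, y up, looking along -z (the intrinsics and any distortion apply to the point x, -y, -z); pixel columns grow to the right and rows downward; lengths in mm; the calibration is good to about 2 mm. A picture is of the moment at which its call begins. camera_model takes no time and is no camera call.
- job.job_done(): hands the job in, once; it reports no verdict.
The state is a dict: "time_s": time; "qpos": joint angles; "qvel": joint speeds; "effort": joint torques, N m; "ee_pos": TCP position; "ee_rot": TCP orientation; "force": force on the tool from outside, world axes, zero at the start; "torque": the same for the moment, N m; "gripper_width": finger opening in mm.
Only numpy, scipy, OpenCV 4.12 (cv2) and the standard library are available. Lean on these libraries where they do the work, as an engineer would, in place of code of your own. Each camera call takes 0.05 s, during which the arm holds its last target.

## Task

The turned spindle is standing loose in the bench-mounted lathe chuck. Take the tommy bar off its notched rest and tighten the chuck's collar with it, clockwise seen from above, moving the bar on from hole to hole, until the jaws hold the soft wood snugly: stop when the collar pushes back with about 0.75 N m, felt with the bar held still, since much more crushes the wood. Then pull the bar out of the chuck and lay it back in the two notches of its rest; handle the collar and the spindle only with the bar, and leave the other things on the bench alone.

Things in the scene. Friction and masses are not known exactly. Their poses are not given: they have to be found in the camera images.
- chuck: Lathe collet chuck standing upright on a bench mount (round grey foot 124 mm across, bolted down); fixed. Origin: on the chuck's vertical axis at the bench top. From the bench up: foot, post, steel body 90 mm across (42 to 68 mm high), a stretch of thread, the collar (to about 110 mm), and four steel jaws that stand up out of the collar's middle to 135 mm.
- collar: The chuck's threaded closing collar: aluminium ring, 100 mm across, 28 mm high. Origin: on the axis, in its underside, about 80 mm above the bench. Eight level radial holes in its rim, 45 degrees apart, their axes 14 mm above the origin; its x axis points out along one. Right-hand thread: clockwise from above it sinks 12 mm a turn and closes the jaws. It stays where it is left.
- collar_hole (a point): Centre of the mouth of one of the collar's eight holes, 50 mm from the axis. Each hole is round, 12 mm wide and 20 mm deep (its bottom 30 mm from the axis). Slack, the collar turns with 0.1 to 0.25 N m; after 0.6 to 2.2 rad from the start (it differs) the jaws meet the wood and the moment begins to climb. A bar held stiffly in line bears on this mouth: 1 N m is 20 N sideways at the hand.
- jaw0: One of four steel jaws round the spindle, tops 135 mm above the bench; all close together. Origin: 85 mm up, on the chuck's axis when fully open; x: the way it closes. Pressing on the wood they raise the moment on the collar by 0.04 to 0.1 N m per 0.1 rad. With the bar held still: under 0.6 N m is too loose, 0.75 is right, over 0.95 crushes the wood; while turning it reads up to half more.
- blank: Pale half-turned wooden spindle, 138 mm tall, about 40 mm thick where the jaws take it, standing upright and loose in the chuck's jaws. Origin: centre of its foot, 88 mm above the bench; z up.
- bar: Tommy bar: straight round steel rod 180 mm long, 10 mm thick, with rounded ends, one half dipped in red plastic, 110 g. Origin: its middle (its centre of mass). Its x axis runs along the rod towards the bare steel end, which goes into the holes. At the start it lies level in the notches of the rest, the bare end pointing away from the robot.
- bar_tip (a point): The bare steel end of the tommy bar, 90 mm from its middle.
- rest: Wooden rest for the bar, fixed: board 190 x 75 x 10 mm with two notched cleats (60 mm wide, 45 mm tall, 16 mm thick) across it, 124 mm apart centre to centre. Origin: middle of the board's underside; x axis along the bar. The bar lies along x in the two open-topped notches (20 mm wide on top), its axis 35 mm above the bench, its middle within 20 mm of the rest's.
- tape: Red and black tape measure, 75 x 40 x 70 mm, standing on the bench. Origin: centre of its underside. To be left alone.
- square: Steel combination square lying on the bench, blade 200 mm long. Origin: near the stock, on the bench. To be left alone.
- offcut: Black panel offcut, 160 x 90 x 18 mm, lying on the bench. Origin: centre of its underside. To be left alone.
- glue: Yellow closed glue bottle, 58 mm across, 170 mm tall, standing. Origin: centre of its underside. To be left alone.
There are look-alikes about, which are no part of the job. Leave any blue look-alike of the blank alone. What is shaped like the rest but orange is not meant.

How it is judged:
By the outcome, as a careful person would: the job done as asked, in the order asked, and still so for the second after the job is handed in, with the robot touching nothing.
It also fails if it takes over 72 s, if anything falls off the work surface, if the arm or the gripper's body presses on something with over 40 N, if the wrist force passes 120 N, or if a joint passes its speed limit or range.

## Working session

There is one attempt and no reset: what is moved stays moved. The work goes in short steps, Python scripts to look and compute and a shell command to move; the robot and the scene stay as the last step left them, time stands still between calls to the robot, and variables do not carry over. Pictures are saved under pics/ and viewed, and the job is handed in when it is done.

```bash
ls; mkdir -p pics
python3 - <<'E'
from workcell import state, vision, job, env
import cv2
print(state()); print(env.grasp_offset)
for n in ("side","top"):
    f=vision.grab_frame(n); cv2.imwrite(f"pics/{n}0.png",f[:,:,::-1]); print(n,vision.camera_model(n))
E
```

```text
pics
{'time_s': 0.0, 'qpos': array([-6.72674010e+01,  1.83501701e+01,  8.97061315e+01, -8.40962983e-04,
        7.20427083e+01, -1.14518145e+00]), 'qvel': array([-0.04493548,  0.06000526,  0.04422302, -0.01841261, -0.03683766,
        0.06314898]), 'effort': array([ 3.08238350e-04, -4.12452722e+01, -2.31975639e+01,  7.30394572e-02,
        4.59035242e-02, -1.25845859e-04]), 'ee_pos': array([ 232.56266181, -525.3242427 ,  213.1368788 ]), 'ee_rot': array([-89.99882059,   0.09900606, -66.12195852]), 'force': array([-0.08364097, -1.02031139,  0.09135844]), 'torque': array([0.04008404, 0.03753498, 0.05919409]), 'gripper_width': 91.19287317068486}
18.8
side {'fov_y': 44.317581838953295, 'cx': 313.59019180448115, 'cy': 246.5045164688022, 'extrinsics': array([[-9.94078734e-01, -1.06476795e-01,  2.16832406e-02,
         5.64320235e+02],
       [ 8.30766022e-02, -6.16104464e-01,  7.83271069e-01,
        -1.11528718e+02],
       [-7.00410516e-02,  7.80434483e-01,  6.21302075e-01,
        -1.19404045e+03],
       [ 0.00000000e+00,  0.00000000e+00,  0.00000000e+00,
         1.00000000e+00]])}
top {'fov_y': 49.52381296581561, 'cx': 322.71601375611044, 'cy': 234.3448909402777, 'extrinsics': array([[-1.71961936e-02, -9.99320807e-01, -3.25916394e-02,
         8.56052315e+00],
       [ 9.96940627e-01, -1.96227731e-02,  7.56593236e-02,
        -5.75079749e+02],
       [-7.62474747e-02, -3.11908771e-02,  9.96600949e-01,
        -1.13304760e+03],
       [ 0.00000000e+00,  0.00000000e+00,  0.00000000e+00,
         1.00000000e+00]])}
```

View pics/side0.png

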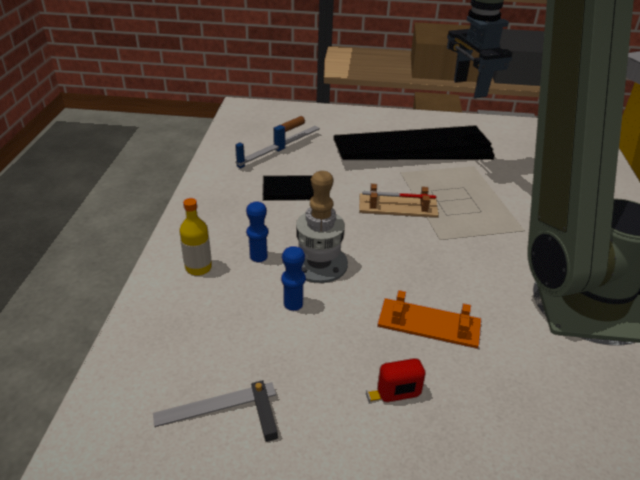

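View pics/top0.png

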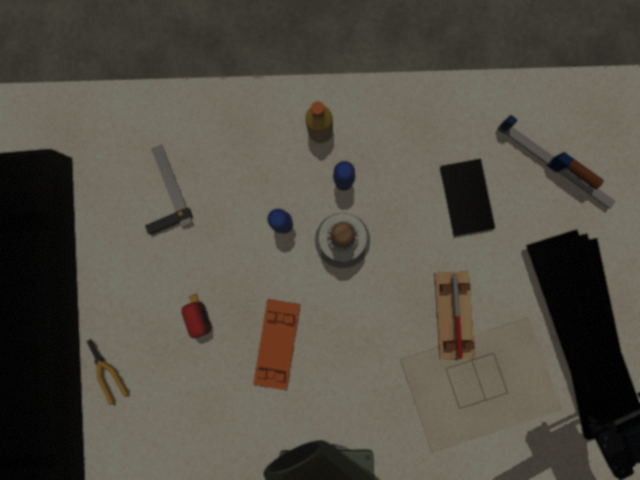

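```bash
cat > h.py <<'E'
import numpy as np, cv2
from workcell import state, vision, job, env
def ray(name,u,v):
    m=vision.camera_model(name); f=240/np.tan(np.radians(m['fov_y'])/2); E=np.array(m['extrinsics'])
    d=np.array([(u-m['cx'])/f,-(v-m['cy'])/f,-1]); R=E[:3,:3]; t=E[:3,3]
    return -R.T@t, R.T@d
def proj(name,p):
    m=vision.camera_model(name); f=240/np.tan(np.radians(m['fov_y'])/2); E=np.array(m['extrinsics'])
    c=E[:3,:3]@np.array(p,float)+E[:3,3]; return np.array([m['cx']+f*c[0]/-c[2], m['cy']-f*c[1]/-c[2]])
def tri(a,b):
    c1,d1=ray('side',*a); c2,d2=ray('top',*b)
    A=np.stack([d1,-d2],1); s=np.linalg.lstsq(A,c2-c1,rcond=None)[0]
    p,q=c1+s[0]*d1,c2+s[1]*d2; return (p+q)/2, np.linalg.norm(p-q)
def atz(name,uv,z):
    c,d=ray(name,*uv); return c+d*(z-c[2])/d[2]
def crop(name,tag,x0,y0,w,h,k,gamma=0.6):
    f=vision.grab_frame(name); c=f[y0:y0+h,x0:x0+w,::-1]
    c=(255*(c/255.)**gamma).astype(np.uint8)
    cv2.imwrite(f'pics/{tag}.png',cv2.resize(c,None,fx=k,fy=k,interpolation=cv2.INTER_CUBIC))
E
python3 - <<'E'
from h import *
def cr(n,tag,x0,y0,w,h,k):
    f=cv2.imread(f'pics/{n}0.png'); c=f[y0:y0+h,x0:x0+w]; c=(255*(c/255.)**.6).astype(np.uint8)
    cv2.imwrite(f'pics/{tag}.png',cv2.resize(c,None,fx=k,fy=k,interpolation=cv2.INTER_CUBIC))
cr('side','s_bar',350,170,100,60,8)
cr('side','s_chuck',280,160,80,120,5)
cr('top','t_bar',420,260,70,110,5)
cr('top','t_chuck',300,195,85,85,7)
E
```

```text
(no output)
```

View pics/s_bar.png

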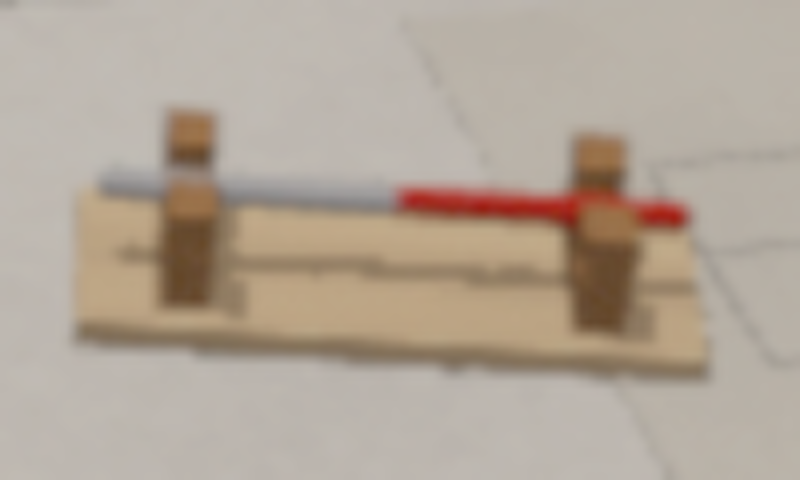

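View pics/s_chuck.png

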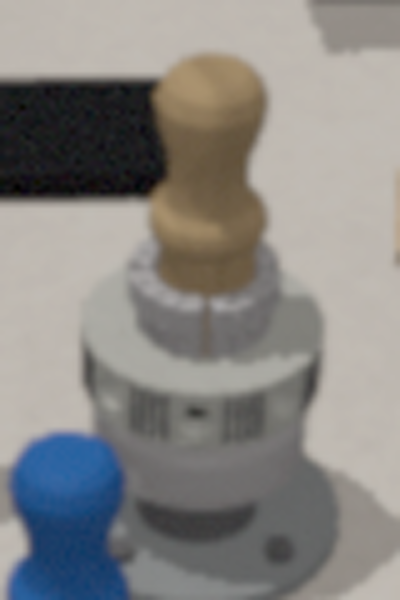

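View pics/t_bar.png

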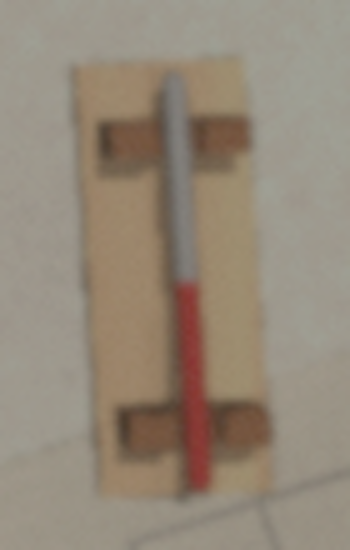

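View pics/t_chuck.png

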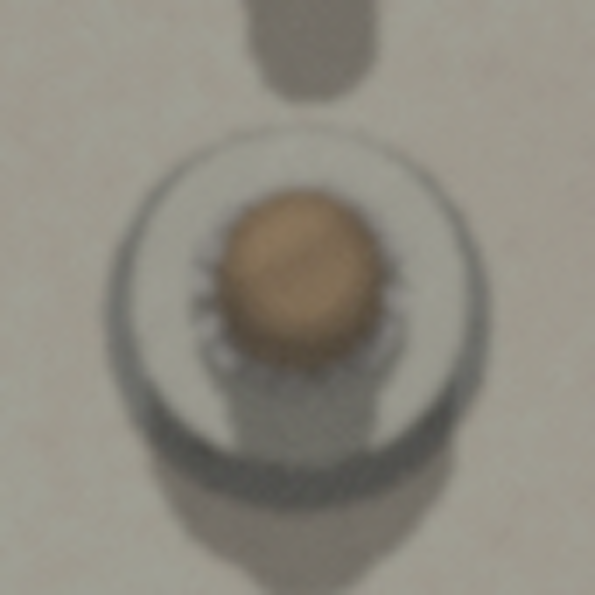

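Run:
```python
from h import *
S=lambda x,y:(350+(x+.5)/8-.5,170+(y+.5)/8-.5)
T=lambda x,y:(420+(x+.5)/5-.5,260+(y+.5)/5-.5)
pts=[]
for n,a,b in (('tip',(100,183),(174,72)),('mid',(398,199),(187,283)),('end',(688,215),(200,490))):
    p,e=tri(S(*a),T(*b)); print(n,p.round(1),round(e,1)); pts.append(p)
    print('  atz35', atz('top',T(*b),35).round(1), atz('side',S(*a),35).round(1))
d=pts[0]-pts[2]; print(np.degrees(np.arctan2(d[1],d[0])),np.linalg.norm(d))
# collar axis from top ring
c=(300+(299.5)/7-.5,195+(300.5)/7-.5)
print('collar c at 109:',atz('top',c,109))
# side left/right edge of top at v
for x in(82,323): print(atz('side',(280+x/5-.4,160+325/5-.4),109))
```

```text
tip [ 481.6 -286.3   33.7] 1.7
  atz35 [ 482.5 -286.1   35. ] [ 480.8 -284.3   35. ]
mid [ 391.4 -288.4   34.8] 1.1
  atz35 [ 391.9 -288.3   35. ] [ 390.9 -288.1   35. ]
end [ 304.1 -290.5   35.7] 0.3
  atz35 [ 304.2 -290.6   35. ] [ 303.8 -291.5   35. ]
1.3380007737617055 177.55516545178116
collar c at 109: [561.35525031 -44.76245062 109.        ]
[609.37999266 -32.32550253 109.        ]
[512.35933248 -45.62411626 109.        ]
```

```bash
cat > ov.py <<'E'
from h import *
def overlay(name,src,out,x0,y0,w,h,k,cx,cy,zc,ph,bar=None):
    f=src if not isinstance(src,str) else cv2.imread(src)
    c=(255*(f[y0:y0+h,x0:x0+w]/255.)**.6).astype(np.uint8); c=cv2.resize(c,None,fx=k,fy=k,interpolation=cv2.INTER_CUBIC)
    P=lambda p:((proj(name,p)-[x0,y0]+.5)*k-.5)
    t=np.radians(np.arange(0,361,4))
    for z in(zc,zc+28):
        pl=np.array([P((cx+50*np.cos(a),cy+50*np.sin(a),z)) for a in t]); cv2.polylines(c,[pl.astype(int)],False,(0,0,255),1)
    for i in range(8):
        a=np.radians(ph+45*i); p=P((cx+50*np.cos(a),cy+50*np.sin(a),zc+14)); cv2.circle(c,tuple(int(v) for v in p),2,(0,255,0),-1)
    if bar is not None:
        cv2.line(c,tuple(int(v) for v in P(bar[0])),tuple(int(v) for v in P(bar[1])),(255,0,255),1)
    cv2.imwrite(out,c)
E
python3 - <<'E'
from ov import *
overlay('side','pics/side0.png','pics/ovs1.png',285,205,70,60,10,561.3,-43,80,85)
overlay('top','pics/top0.png','pics/ovt1.png',305,200,75,75,8,561.3,-43,80,85)
E
```

```text
(no output)
```

View pics/ovs1.png

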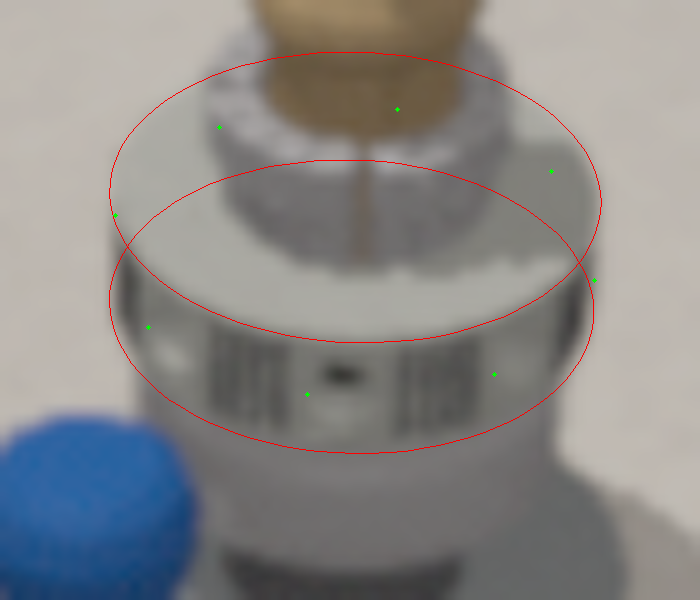

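View pics/ovt1.png

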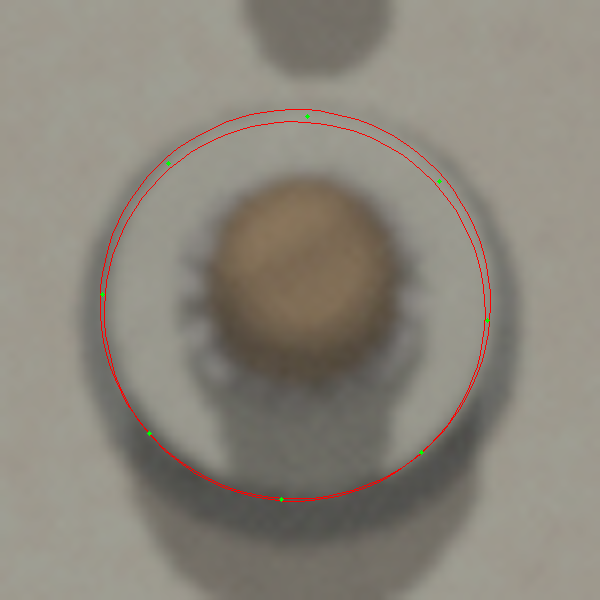

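Run:
```python
from ov import *
_o=overlay
import ov
def ov2(name,out,x0,y0,w,h,k,cx,cy,zc,ph):
    overlay(name,f'pics/{name}0.png',out,x0,y0,w,h,k,cx,cy,zc,ph)
    c=cv2.imread(out); t=np.radians(np.arange(0,361,4))
    for r,z in((62,0),(62,10),(45,68)):
        pl=np.array([(proj(name,(cx+r*np.cos(a),cy+r*np.sin(a),z))-[x0,y0]+.5)*k-.5 for a in t]); cv2.polylines(c,[pl.astype(int)],False,(255,255,0),1)
    cv2.imwrite(out,c)
ov2('side','pics/ovs2.png',285,195,75,85,7,561.3,-44,80,93)
ov2('top','pics/ovt2.png',305,200,75,75,8,561.3,-44,80,93)
```

```text
(no output)
```

View pics/ovs2.png

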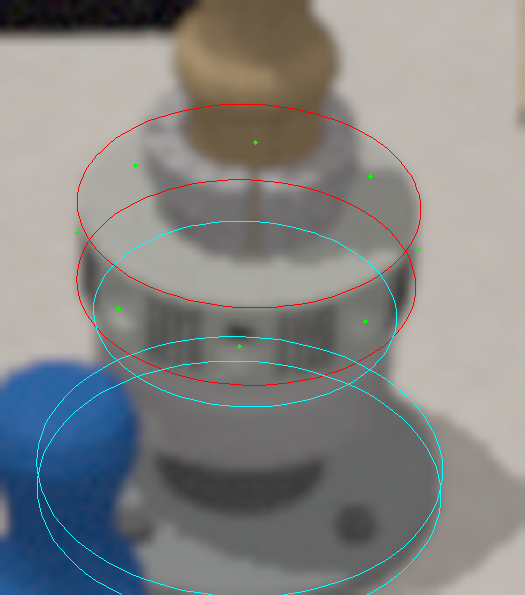

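View pics/ovt2.png

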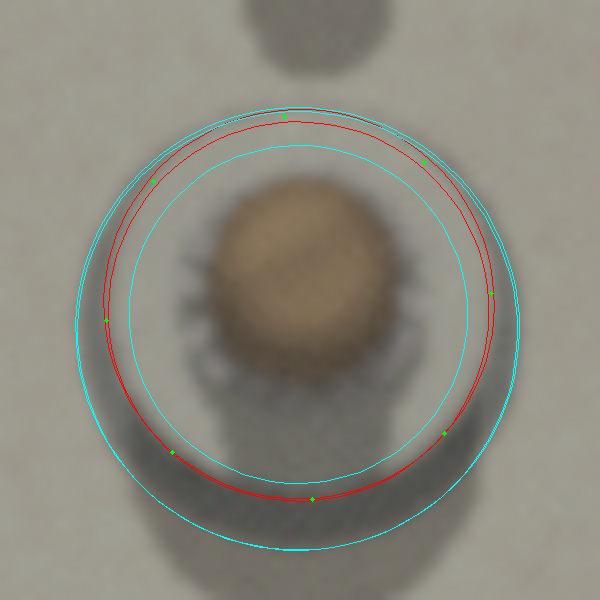

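```bash
cat >> h.py <<'E'
from scipy.spatial.transform import Rotation as Ro
def rel(target_xyz,yaw,verbose=True):
    """shift (cm, tool axes now) and turn (deg) to reach TCP target with tool-x yaw"""
    s=state(); R=Ro.from_euler('xyz',s['ee_rot'],degrees=True)
    d=R.inv().apply(np.array(target_xyz)-s['ee_pos'])/10
    t=-((yaw-s['ee_rot'][2]+180)%360-180)
    return d.round(3),round(t,2)
E
python3 - <<'E'
from h import *
print('blue1',tri((293,252),(280,214))) ; print('blue2',tri((257,207),(344,168)))
for uv in((528,245),(577,232),(597,240)): print(atz('top',uv,0),atz('top',uv,60))
for uv in((334,137),(490,128),(493,155),(343,160)): print(atz('side',uv,0))
print('offcut',atz('top',(467,197),0),'glue',atz('top',(320,130),0))
print(rel((377.3,-288.7,100),-88.66),rel((377.3,-288.7,16.2),-88.66))
E
```

```text
blue1 (array([605.11463716,  80.1551644 , 129.18407984]), np.float64(9.580673088678457))
blue2 (array([696.21135657, -51.17498877, 132.14905273]), np.float64(8.448955471240197))
[ 543.98100831 -458.85270448    0.        ] [ 541.07020737 -437.32906149   60.        ]
[ 570.90340572 -567.99075507    0.        ] [ 566.61548298 -540.88453392   60.        ]
[ 552.21861172 -610.78835285    0.        ] [ 548.88644477 -581.49296913   60.        ]
[ 5.74415118e+02 -6.22300712e+02  1.13686838e-13]
[ 109.96345877 -749.292295      0.        ]
[ 122.60037368 -582.06765337    0.        ]
[ 539.36863904 -493.5480122     0.        ]
offcut [ 654.81610378 -328.12472762    0.        ] glue [8.17320012e+02 7.46089600e-01 0.00000000e+00]
(array([-15.764,  11.348,  22.811]), np.float64(22.54)) (array([-15.751,  19.728,  22.811]), np.float64(22.54))
```

```bash
python3 -m handwheel '[[7,[-5,0,7.5],8],[7,[-10,3,15],16],[7,[-15.75,6,22.8],22.5],[7,[-15.75,9,22.8],22.5],[7,[-15.75,11.3,22.8],22.5],[7,[-15.75,11.3,22.8],22.5],[7,[-15.75,11.3,22.8],22.5],[7,[-15.75,11.3,22.8],22.5],[7,[-15.75,11.3,22.8],22.5]]' 60; python3 -c "
from h import *
print(rel((377.3,-288.7,16.2),-88.66))
crop('top','t1',400,230,120,150,5); crop('side','s1',330,100,130,120,6)"
```

```text
time_s: 1.0
ee_pos: [377.7, -290.1, 101.2]
ee_rot: [-90.0, -0.0, -88.6]
force: [-0.3, -0.1, 0.3]
gripper_width: 70.2
(array([-0.141,  8.501, -0.037]), np.float64(0.04))
```

View pics/t1.png

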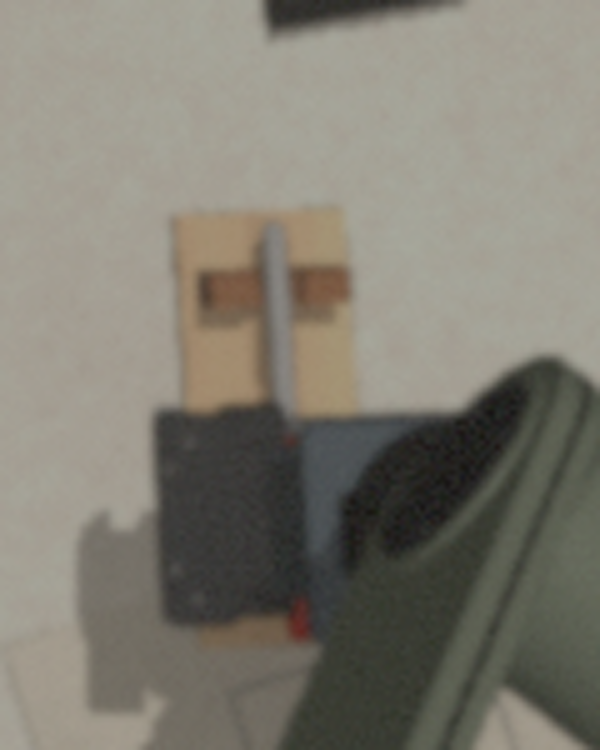

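View pics/s1.png

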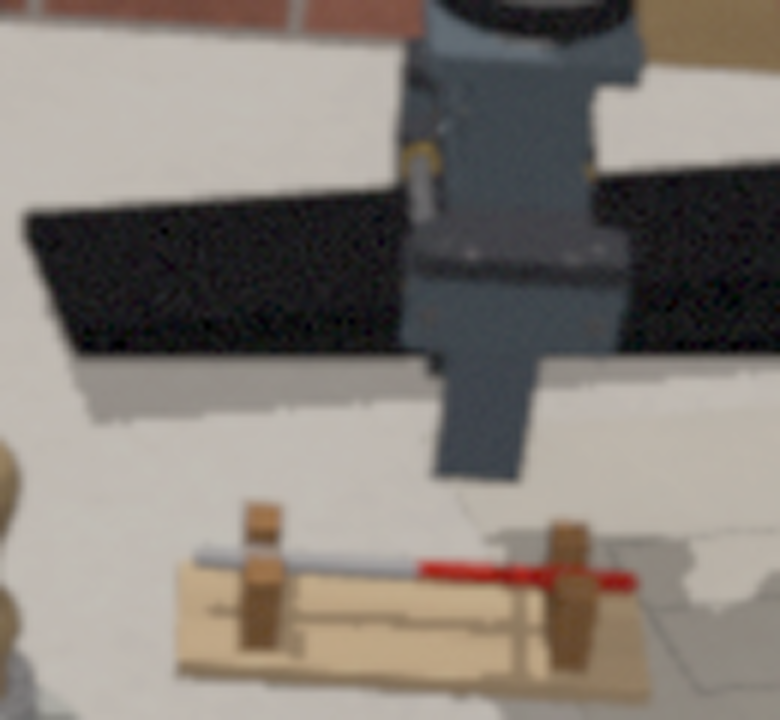

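The gripper (finger at about (410,170) in the side picture) hangs between the cleats over the bar; the bar lies undisturbed. Now down and grip.

```bash
python3 -m handwheel '[[6,[-0.1,3,0],0],[6,[-0.14,6,0],0],[6,[-0.14,8,0],0],[6,[-0.14,8.5,0],0],[6,[-0.14,8.5,0],0],[6,[-0.14,8.5,0],0]]' 60
python3 -m handwheel '[[0,[0,0,0],0],[0,[0,0,0],0],[0,[0,0,0],0],[0,[0,0,0],0],[0,[0,0,0],0],[0,[0,0,0],0],[0,[0,0,0],0]]' 60
```

```text
time_s: 1.7
ee_pos: [378.3, -290.4, 17.7]
ee_rot: [-89.8, -0.1, -88.8]
force: [-0.1, -0.1, 0.6]
gripper_width: 60.0
time_s: 2.4
ee_pos: [378.2, -290.3, 17.7]
ee_rot: [-89.8, -0.1, -88.8]
force: [0.7, -0.5, -0.2]
gripper_width: 9.1
```

```bash
python3 -m handwheel '[[0,[0,-2,0],0],[0,[0,-5,0],0],[0,[0,-7,0],0],[0,[0,-7,0],0]]' 60
python3 - <<'E'
from h import *
print(rel((562+0,-214-10,85),3)); print(state()['force'],state()['torque'],state()['gripper_width'])
E
```

```text
time_s: 2.8
ee_pos: [379.6, -291.4, 89.9]
ee_rot: [-89.6, -0.3, -88.8]
force: [0.6, 0.9, -1.3]
gripper_width: 8.7
(array([-6.341,  0.586, 18.383]), np.float64(-91.75))
[ 0.61187099  0.89682805 -1.34808905] [-0.00184253  0.01079175 -0.01178109] 8.742595647476568
```

```bash
python3 -m handwheel '[[0,[-1,0,3],-8.5],[0,[-2,0,6],-17],[0,[-3,0,9],-25.5],[0,[-4,0,12],-34],[0,[-5,0,15],-42.5],[0,[-6.3,0,18.4],-51],[0,[-6.3,0,18.4],-59.5],[0,[-6.3,0.2,18.4],-68],[0,[-6.3,0.2,18.4],-76.5],[0,[-6.3,0.4,18.4],-85]]' 60
python3 -m handwheel '[[0,[0,0,0],-6.5],[0,[0,0,0],-6.5],[0,[0,0,0],-6.5]]' 60
python3 - <<'E'
from ov import *
s=state();print(s['ee_pos'],s['ee_rot'])
print(rel((562,-224,76.7),3))
crop('top','t2',290,190,130,130,6); crop('side','s2',270,130,120,130,6)
E
```

```text
time_s: 3.8
ee_pos: [561.4, -223.9, 84.8]
ee_rot: [-90.2, -0.3, -3.4]
force: [0.0, 0.0, -1.5]
gripper_width: 8.8
time_s: 4.1
ee_pos: [560.9, -223.6, 83.5]
ee_rot: [-90.2, -0.2, 3.0]
force: [0.0, -0.7, -0.4]
gripper_width: 8.5
[ 560.85376028 -223.64136403   83.46243818] [-90.21650069  -0.15694971   2.97273818]
(array([ 0.111,  0.677, -0.039]), np.float64(-0.03))
```

View pics/t2.png

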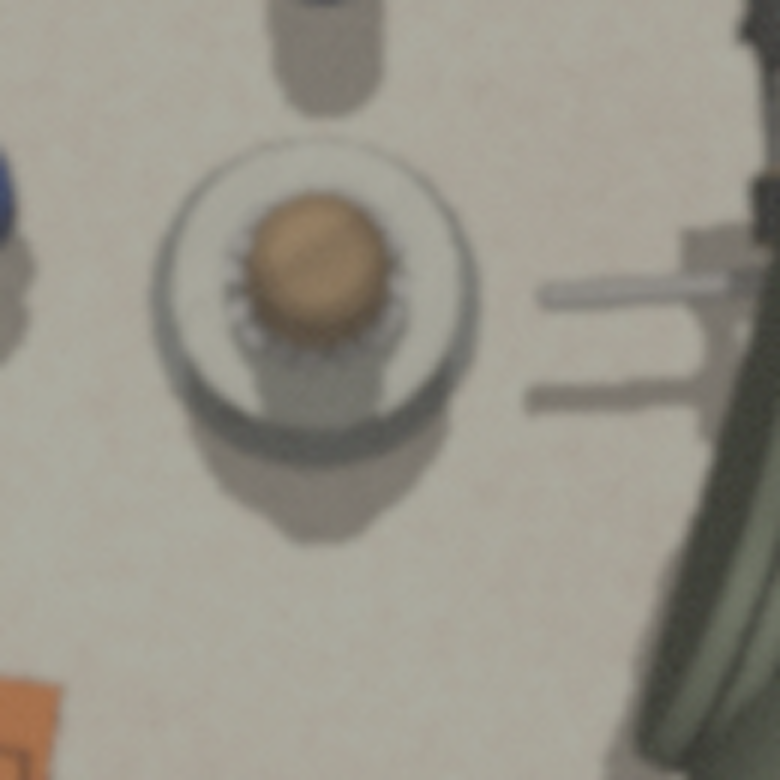

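View pics/s2.png

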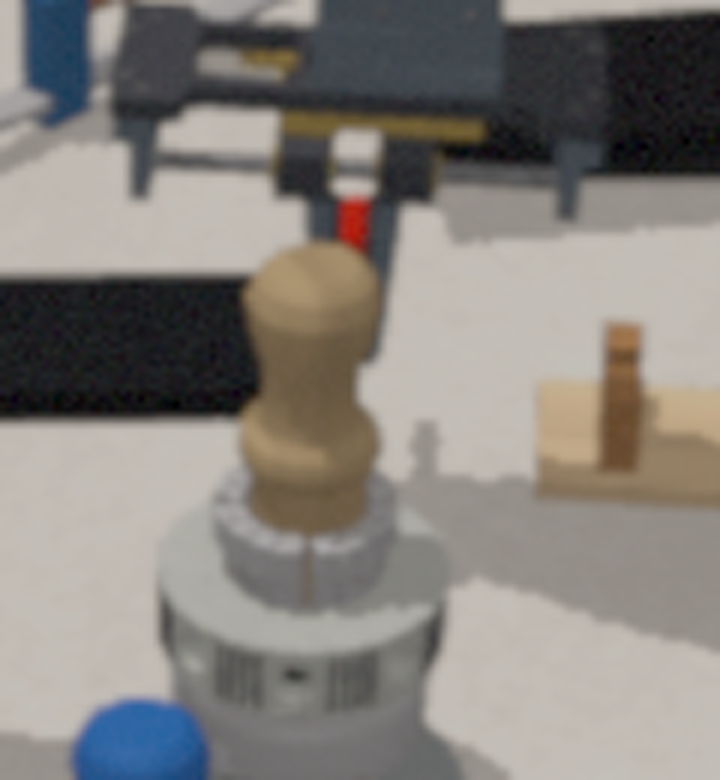

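Run:
```python
from h import *
T=lambda x,y,x0,y0,k:(x0+(x+.5)/k-.5,y0+(y+.5)/k-.5)
for p in((538,296),(630,290),(725,283.5)): print(atz('top',T(*p,290,190,6),100.8).round(1))
# foot/collar centre in this crop: collar top circle
f=vision.grab_frame('top'); g=cv2.resize(f[200:275,305:380],None,fx=8,fy=8,interpolation=cv2.INTER_CUBIC)
print(proj('top',(561.3,-44.3,108)),proj('top',(570,-214,94)))
# side: hole patch refine
for uv in(T(295,675,270,130,6),): print(atz('side',uv,98))
```

```text
[ 557.4 -120.8  100.8]
[ 558.8 -152.3  100.8]
[ 560.4 -184.8  100.8]
[342.05821082 237.49385204] [424.03247065 232.175126  ]
[559.02101432   4.71685115  98.        ]
```

```bash
python3 - <<'E'
from h import *
print(rel((568.9,-205,77.1),3.1))
E
python3 -m handwheel '[[0,[0.8,0.64,0.5],0],[0,[0.8,0.64,1.5],0],[0,[0.8,0.64,1.8],0],[0,[0.8,0.64,1.8],0]]' 60
python3 - <<'E'
from h import *
s=state();print(s['ee_pos'],s['ee_rot'])
print(rel((568.9,-205,77.1),3.1))
crop('top','t3',300,190,130,90,6)
E
```

```text
(array([0.854, 0.723, 1.849]), np.float64(-0.06))
time_s: 4.65
ee_pos: [568.3, -204.6, 77.9]
ee_rot: [-90.2, -0.2, 3.1]
force: [0.7, 0.5, -1.1]
gripper_width: 8.6
[ 568.31052047 -204.56070423   77.90135281] [-90.24671721  -0.21846632   3.10170095]
(array([ 0.056,  0.081, -0.047]), np.float64(0.0))
```

View pics/t3.png

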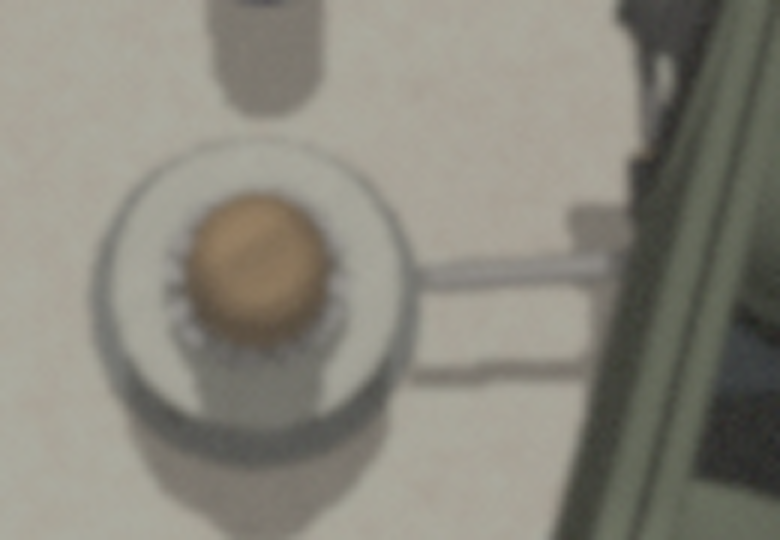

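Run:
```python
from h import *
k=lambda p:((proj('top',p)-[300,190]+.5)*6-.5).round(1)
a=np.radians(273.2)
for r in(0,30,50,53,70,80,100):print(r,k((561.3+r*np.cos(a),-44.3+r*np.sin(a),94)))
```

```text
0 [254.7 290.3]
30 [341.2 283.8]
50 [399.  279.4]
53 [407.6 278.8]
70 [456.8 275.1]
80 [485.7 272.9]
100 [543.6 268.5]
```

```bash
python3 -m handwheel '[[0,[0.05,0.07,0],0],[0,[0.05,0.07,0.4],0],[0,[0.05,0.07,0.8],0],[0,[0.05,0.07,1.2],0]]' 60; python3 -c "
from h import *
s=state();print(s['ee_pos'],s['ee_rot'],s['force'],s['torque'])"
```

```text
time_s: 5.1
ee_pos: [568.2, -192.7, 77.3]
ee_rot: [-90.3, -0.2, 3.1]
force: [-0.9, -0.1, -1.6]
gripper_width: 8.5
[ 568.19961779 -192.71179978   77.32681975] [-90.26187328  -0.24184672   3.07290468] [-0.88405215 -0.07943156 -1.59326698] [-0.00865188 -0.12324426 -0.02485935]
```

```bash
python3 -m handwheel '[[0,[0,0,0.4],0],[0,[0,0,0.8],0],[0,[0,0,1.2],0],[0,[0,0,1.2],0]]' 60; python3 -c "
from h import *
s=state();print(s['ee_pos'],s['ee_rot'],s['force'],s['torque'])
crop('top','t4',300,190,130,90,6)"
```

```text
time_s: 5.5
ee_pos: [567.9, -179.9, 77.4]
ee_rot: [-90.2, -0.3, 3.1]
force: [1.0, 2.0, -2.4]
gripper_width: 8.6
[ 567.92037691 -179.85625088   77.38603051] [-90.21250706  -0.29066934   3.05862473] [ 0.99716543  1.96294482 -2.40762378] [ 0.36772578 -0.29344082 -0.13107367]
```

View pics/t4.png

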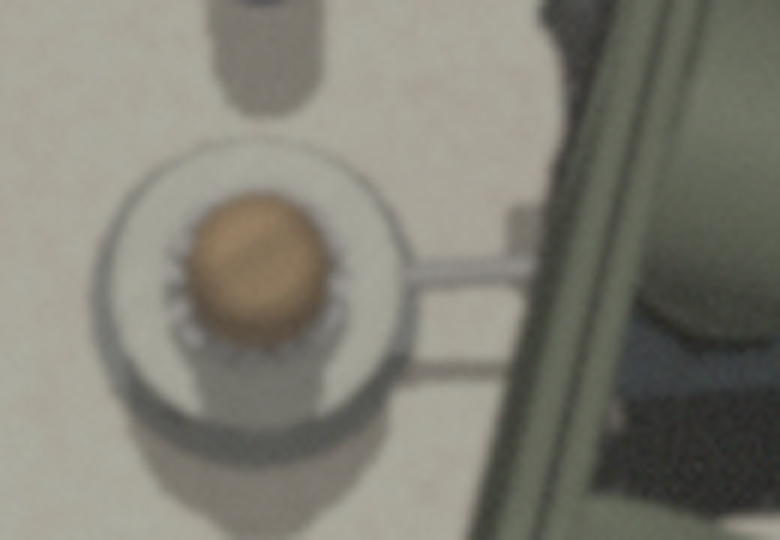

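```bash
cat > m.py <<'E'
from h import *
C=np.array([560.6,-44.4])
def mz(n=4,c=C):
    M=[];F=[]
    for i in range(n):
        if i: vision.grab_frame('top')
        s=state(); d=(s['ee_pos'][:2]-c)/1000; M.append(s['torque'][2]+d[0]*s['force'][1]-d[1]*s['force'][0]); F.append(np.r_[s['force'],s['torque']])
    s=state(); d=s['ee_pos'][:2]-c
    print('t',round(s['time_s'],2),'Mz',np.round(np.mean(M),3),'sd',np.round(np.std(M),3),'F/T',np.mean(F,0).round(2))
    print('pos',s['ee_pos'].round(1),'rot',s['ee_rot'].round(1),'r',np.linalg.norm(d).round(1),'phi',(np.degrees(np.arctan2(d[1],d[0]))%360).round(1),'bar yaw-phi',((s['ee_rot'][2]+90+180-np.degrees(np.arctan2(d[1],d[0]))+180)%360-180).round(2),'w',round(s['gripper_width'],1), 'j6',s['qpos'].round(0))
if __name__=='__main__': mz()
E
python3 m.py
python3 -m handwheel '[[0,[-0.7,0.01,0.02],3],[0,[-1.42,0.02,0.07],6],[0,[-2.12,0.03,0.17],9],[0,[-2.82,0.04,0.3],12],[0,[-3.51,0.05,0.46],15],[0,[-4.19,0.06,0.66],18],[0,[-4.86,0.07,0.9],21],[0,[-5.51,0.08,1.17],24],[0,[-5.51,0.08,1.17],24]]' 60
python3 m.py
```

```text
t 5.7 Mz 0.02 sd 0.031 F/T [ 1.07  2.17 -1.03  0.39 -0.32 -0.14]
pos [ 567.8 -180.5   77.3] rot [-90.3  -0.3   3.1] r 136.3 phi 273.0 bar yaw-phi 0.03 w 8.7 j6 [-19.  27.  98.  -0.  55. -22.]
time_s: 6.6
ee_pos: [514.0, -173.3, 77.1]
ee_rot: [-90.2, -0.7, -21.0]
force: [4.5, -2.5, -2.1]
gripper_width: 8.5
t 6.75 Mz 0.257 sd 0.07 F/T [ 4.6  -2.15 -2.36 -0.53 -0.82 -0.44]
pos [ 514.2 -173.4   76.9] rot [-90.2  -0.7 -20.9] r 137.0 phi 250.2 bar yaw-phi -1.14 w 8.7 j6 [-20.  22. 105.  -0.  52.   1.]
```

```bash
python3 -m handwheel '[[0,[-0.8,0.02,0.04],3],[0,[-1.6,0.03,0.1],6],[0,[-2.35,0.04,0.2],9],[0,[-3.08,0.05,0.35],12],[0,[-3.77,0.06,0.52],15],[0,[-4.43,0.07,0.72],18],[0,[-5.1,0.08,0.98],21],[0,[-5.75,0.09,1.25],24],[0,[-5.75,0.09,1.25],24]]' 60
python3 m.py
```

```text
time_s: 7.65
ee_pos: [465.7, -142.8, 75.9]
ee_rot: [-89.9, -0.9, -44.9]
force: [1.7, -5.1, -2.1]
gripper_width: 8.6
t 7.8 Mz 0.278 sd 0.088 F/T [ 2.01 -5.44 -2.05 -0.95 -0.33 -0.44]
pos [ 465.9 -143.    75.8] rot [-89.9  -0.9 -44.9] r 136.7 phi 226.1 bar yaw-phi -1.0 w 8.7 j6 [-18.  18. 113.  -0.  48.  27.]
```

```bash
python3 -m handwheel '[[0,[-0.8,0.02,0.04],3],[0,[-1.6,0.03,0.1],6],[0,[-2.35,0.04,0.2],9],[0,[-3.08,0.05,0.35],12],[0,[-3.77,0.06,0.52],15],[0,[-4.43,0.07,0.72],18],[0,[-5.1,0.08,0.98],21],[0,[-5.75,0.1,1.25],24],[0,[-5.75,0.1,1.25],24]]' 60
python3 m.py
```

```text
time_s: 8.7
ee_pos: [434.1, -94.9, 74.4]
ee_rot: [-89.6, -0.9, -68.8]
force: [0.4, -7.4, -1.9]
gripper_width: 8.7
t 8.85 Mz 0.27 sd 0.067 F/T [ 0.2  -6.34 -1.32 -1.02 -0.08 -0.54]
pos [434.2 -95.1  74.3] rot [-89.6  -0.9 -68.8] r 136.2 phi 201.9 bar yaw-phi -0.67 w 9.0 j6 [-13.  15. 118.  -1.  46.  56.]
```

```bash
python3 -m handwheel '[[0,[-0.8,0.02,0.04],3],[0,[-1.55,0.03,0.1],6],[0,[-2.3,0.04,0.18],9],[0,[-3.0,0.05,0.32],12],[0,[-3.7,0.06,0.49],15],[0,[-4.38,0.07,0.69],18],[0,[-5.0,0.08,0.93],21],[0,[-5.65,0.09,1.2],24],[0,[-5.65,0.09,1.2],24]]' 60
python3 m.py
```

```text
time_s: 9.75
ee_pos: [424.8, -39.4, 72.8]
ee_rot: [-89.3, -0.9, -92.8]
force: [0.1, -7.0, 0.5]
gripper_width: 9.0
t 9.9 Mz 0.305 sd 0.038 F/T [-0.19 -6.34  0.15 -1.07 -0.   -0.56]
pos [424.7 -39.7  72.8] rot [-89.3  -0.9 -92.7] r 135.9 phi 178.0 bar yaw-phi -0.74 w 8.4 j6 [ -6.  14. 120.  -1.  45.  87.]
```

```bash
python3 -m handwheel '[[0,[-0.8,0,0.04],3],[0,[-1.55,-0.02,0.1],6],[0,[-2.3,-0.03,0.18],9],[0,[-3.0,-0.03,0.32],12],[0,[-3.7,-0.02,0.49],15],[0,[-4.38,-0.01,0.69],18],[0,[-5.0,0,0.93],21],[0,[-5.0,0,0.93],21]]' 60
python3 m.py
```

```text
time_s: 10.7
ee_pos: [434.9, 7.6, 71.9]
ee_rot: [-89.2, -0.9, -113.7]
force: [-2.2, -11.3, 0.1]
gripper_width: 8.9
t 10.85 Mz 0.49 sd 0.074 F/T [ -2.17 -10.51  -0.03  -1.79   0.23  -0.94]
pos [434.8   7.4  72. ] rot [ -89.2   -0.9 -113.7] r 136.0 phi 157.6 bar yaw-phi -1.31 w 8.9 j6 [  0.  14. 119.  -2.  46. 115.]
```

```bash
python3 -m handwheel '[[0,[0.4,0,0],-1],[0,[0.6,0,0],-1.5],[0,[0.6,0,0],-1.5]]' 60
python3 m.py
python3 - <<'E'
from h import *
crop('side','s5',270,190,90,80,8);crop('top','t5',300,190,110,110,6)
E
```

```text
time_s: 11.15
ee_pos: [431.7, 1.7, 71.9]
ee_rot: [-89.3, -0.9, -112.2]
force: [0.1, 0.1, -1.2]
gripper_width: 8.5
t 11.3 Mz 0.054 sd 0.055 F/T [-0.37 -0.6  -1.02 -0.01  0.14 -0.04]
pos [432.2   2.   72. ] rot [ -89.2   -0.9 -112.2] r 136.5 phi 160.2 bar yaw-phi -2.32 w 8.9 j6 [ -0.  14. 119.  -2.  46. 113.]
```

View pics/s5.png

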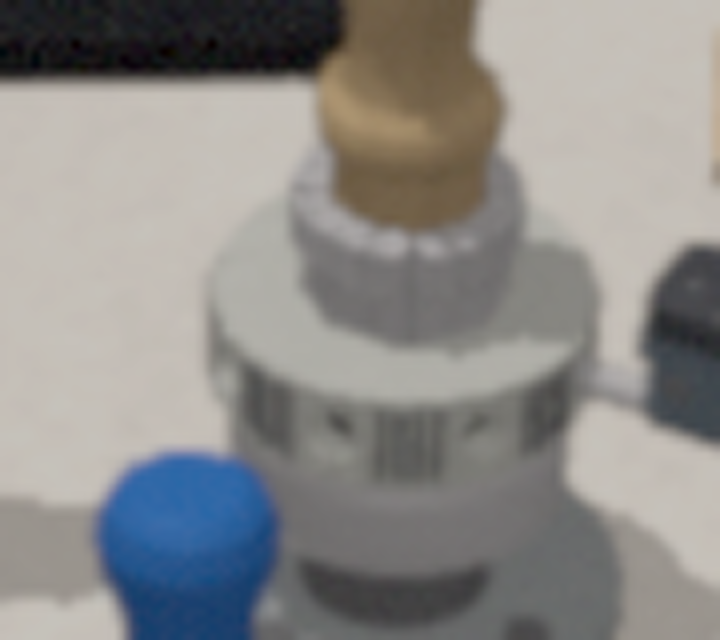

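View pics/t5.png

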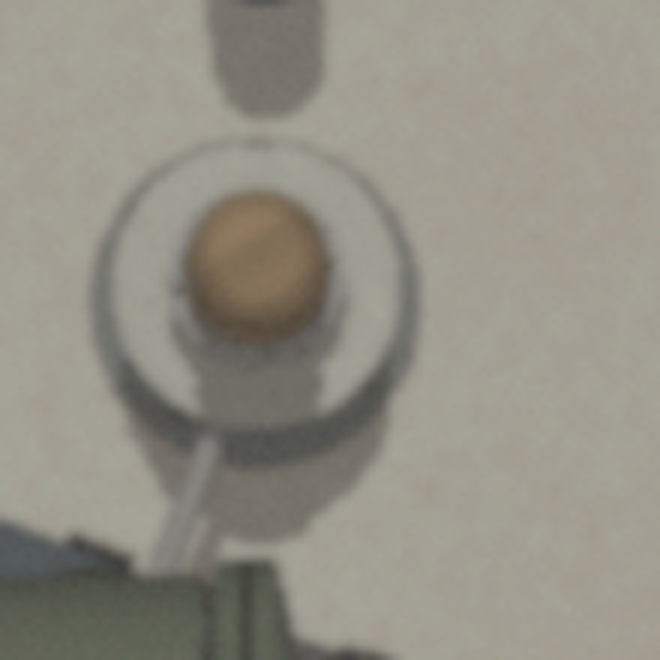

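Run:
```python
from ov import *
f=vision.grab_frame('side')[:,:,::-1].copy(); 
overlay('side',f,'pics/ov5.png',285,215,70,50,11,561.3,-44.3,76,163)
```

```text
(no output)
```

View pics/ov5.png

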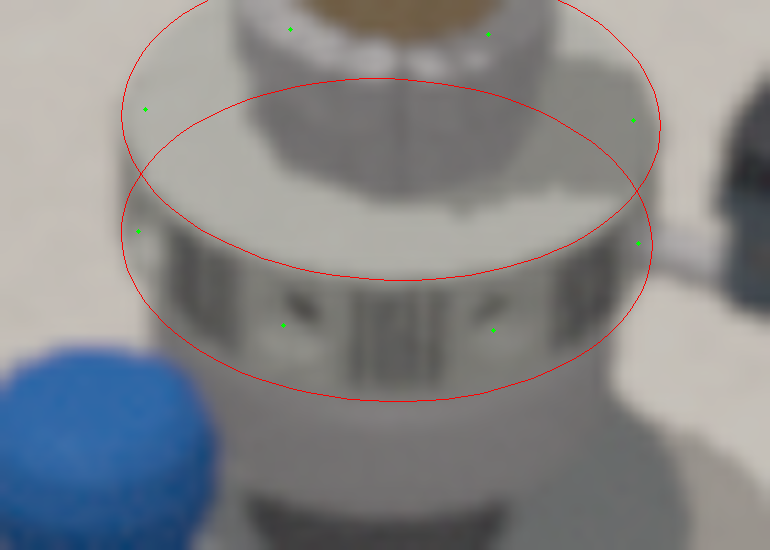

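```bash
cat >> h.py <<'E'
def at(phi,r,z): 
    a=np.radians(phi); return rel((560.6+r*np.cos(a),-44.4+r*np.sin(a),z),phi+90 if phi<90 else phi-270)
E
python3 -c "
from h import *
print(at(163.8,136.5,72.3))"
```

```text
(array([ 0.87 , -0.013,  0.064]), np.float64(-5.96))
```

```bash
python3 -m handwheel '[[0,[0.4,-0.02,0.02],-3],[0,[0.86,-0.03,0.05],-5.9],[0,[0.86,-0.03,0.05],-5.9]]' 60; python3 m.py; python3 -c "
from h import *
print(at(164.2,182,76))"
```

```text
time_s: 11.75
ee_pos: [429.2, -6.4, 72.4]
ee_rot: [-89.3, -1.0, -106.3]
force: [-0.4, -0.8, -0.3]
gripper_width: 8.7
t 11.9 Mz 0.058 sd 0.074 F/T [-0.92 -1.45 -0.14 -0.16  0.22 -0.17]
pos [429.2  -6.1  72.4] rot [ -89.3   -1.  -106.3] r 136.9 phi 163.8 bar yaw-phi -0.08 w 8.7 j6 [ -1.  14. 120.  -2.  46. 106.]
(array([ 0.153, -0.411, -4.506]), np.float64(-0.52))
```

```bash
python3 -m handwheel '[[0,[0,0,-1],0],[0,[0,0,-2],0],[0,[0,0,-3.5],0],[0,[0,0,-5],0],[0,[0,0,-5],0]]' 60; python3 m.py; python3 -c "
from h import *
print(at(209.3,185,73))"
```

```text
time_s: 12.4
ee_pos: [377.8, 8.5, 71.5]
ee_rot: [-89.5, -1.0, -106.3]
force: [-0.3, 0.5, -1.3]
gripper_width: 8.8
t 12.55 Mz -0.041 sd 0.062 F/T [ 0.08  0.15 -1.04  0.07  0.02 -0.01]
pos [381.8   8.1  72.2] rot [ -89.2   -1.  -106.3] r 186.4 phi 163.6 bar yaw-phi 0.06 w 8.7 j6 [  0.  10. 125.  -2.  44. 108.]
(array([13.235,  0.215,  5.689]), np.float64(-45.6))
```

```bash
cat >> h.py <<'E'
Rg=Ro.from_euler('xyz',[-89.8,-.1,-88.8],degrees=True)
def tip(p=None,e=None,L=102.8):
    s=state(); p=s['ee_pos'] if p is None else np.array(p); e=s['ee_rot'] if e is None else e
    R=Ro.from_euler('xyz',e,degrees=True); b=Rg.inv().apply([0,0,17.3]); ax=Rg.inv().apply(Rg.apply([0,0,1])*[1,1,0])
    ax/=np.linalg.norm(ax); g=p+R.apply(b); t=g+R.apply(ax)*L; print('grip',g.round(1),'tip',t.round(1)); return t
E
python3 -c "
from h import *
tip(); tip([567.9,-179.9,77.35],[-90.2,-.3,3.05])"
python3 -m handwheel '[[0,[2.2,0.05,0.5],-8],[0,[4.4,0.1,1.1],-16],[0,[6.8,0.1,2],-24],[0,[9.5,0.1,3.5],-32],[0,[11.5,0.1,4.5],-40],[0,[13.2,0.1,5.7],-45.6],[0,[13.2,0.1,5.7],-45.6],[0,[13.2,0.1,5.7],-45.6]]' 60; python3 m.py; python3 -c "
from h import *
tip();print(at(209.3,160,73))
crop('top','t6',270,190,130,110,6);crop('side','s6',270,190,130,80,6)"
```

```text
grip [381.7   8.4  89.4] tip [480.4 -20.5  90.4]
grip [ 567.8 -179.8   94.6] tip [562.4 -77.1  93.9]
time_s: 13.35
ee_pos: [399.6, -134.7, 74.0]
ee_rot: [-90.2, -1.2, -60.9]
force: [-0.1, 0.9, -2.7]
gripper_width: 8.8
t 13.5 Mz 0.048 sd 0.16 F/T [ 0.1  -0.08 -1.2   0.01 -0.    0.03]
pos [ 399.  -133.9   74. ] rot [-90.2  -1.2 -60.7] r 184.7 phi 209.0 bar yaw-phi 0.33 w 8.7 j6 [-19.  13. 121.  -1.  45.  42.]
grip [ 399.  -133.5   91.3] tip [488.6 -83.2  90.6]
(array([0.103, 0.092, 2.469]), np.float64(0.0))
```

View pics/t6.png

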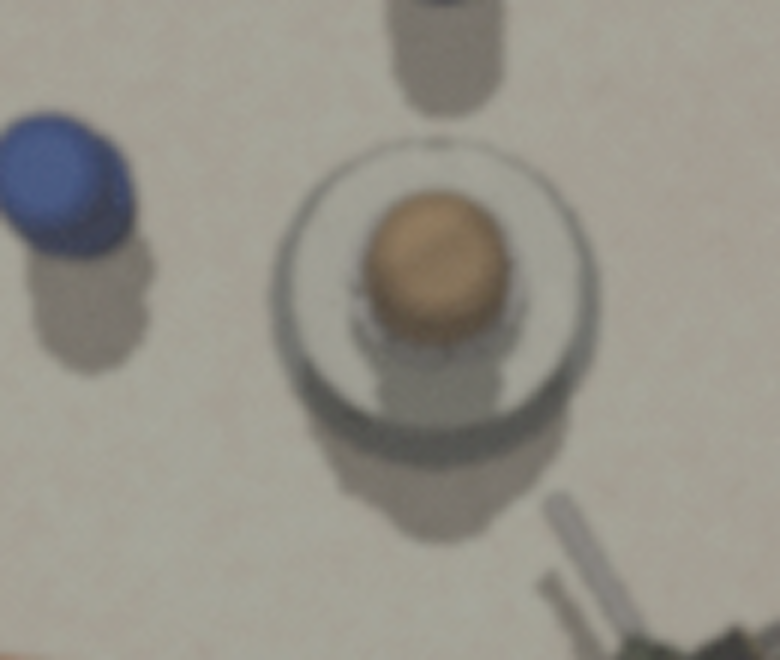

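View pics/s6.png

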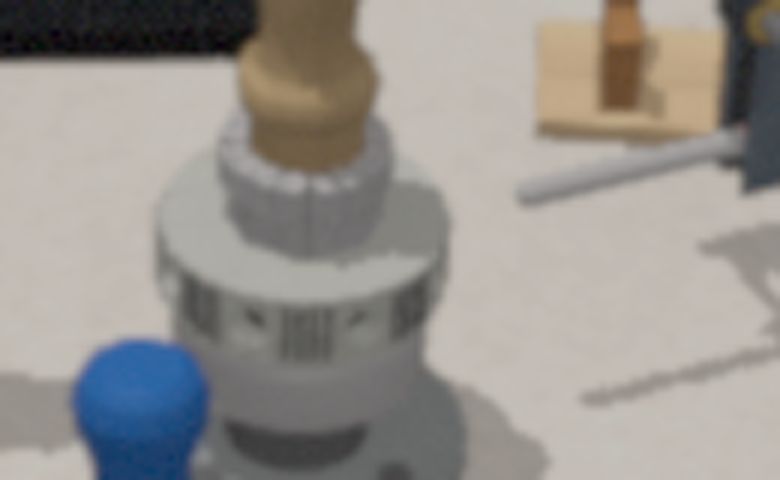

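Run:
```python
from h import *
T=lambda x,y,x0,y0,k:(x0+(x+.5)/k-.5,y0+(y+.5)/k-.5)
print('tip',tri(T(521,196,270,190,6),T(555,495,270,190,6)))
print('mid',tri(T(640,165,270,190,6),T(605,578,270,190,6)))
k=lambda p:((proj('top',p)-[270,190]+.5)*6-.5).round(1)
for ph in(208.5,209.5):
  a=np.radians(ph)
  for r in(80,100,130):print(ph,r,k((561.3+r*np.cos(a),-44.3+r*np.sin(a),90.5)))
t=tip(); print(k(t),((proj('side',t)-[270,190]+.5)*6-.5).round(1))
```

```text
tip (array([489.02190322, -84.45296416,  89.27663656]), np.float64(1.799936786132251))
mid (array([ 454.3172921 , -100.51110932,   95.16125535]), np.float64(13.840467606350266))
208.5 80 [549.3 492. ]
208.5 100 [578.2 542.6]
208.5 130 [621.7 618.8]
209.5 80 [552.8 489.9]
209.5 100 [582.6 540.1]
209.5 130 [627.4 615.5]
grip [ 399.1 -133.5   91.4] tip [488.8 -83.2  90.7]
[551.5 498.5] [519.3 194.6]
```

```bash
python3 -m handwheel '[[0,[0.1,0,1],0],[0,[0.1,0,2],0],[0,[0.1,0,2.7],0],[0,[0.1,0,3.2],0],[0,[0.1,0,3.7],0]]' 60; python3 m.py; python3 -c "
from h import *
tip();print(at(209.3,136.5,73))"
```

```text
time_s: 14.1
ee_pos: [432.5, -116.4, 73.9]
ee_rot: [-90.2, -1.2, -60.6]
force: [-0.4, -1.9, -0.7]
gripper_width: 8.8
t 14.25 Mz 0.051 sd 0.104 F/T [ 0.44 -0.63 -1.22 -0.09 -0.07 -0.06]
pos [ 432.5 -116.5   74. ] rot [-90.2  -1.2 -60.6] r 147.1 phi 209.4 bar yaw-phi -0.02 w 8.5 j6 [-16.  15. 118.  -1.  46.  46.]
grip [ 432.4 -116.2   91.3] tip [522.  -65.8  90.7]
(array([-0.022,  0.098,  1.056]), np.float64(0.06))
```

Tip is ~6 mm inside without resistance; push on to depth.

```bash
python3 -m handwheel '[[0,[0,0.02,0.4],0],[0,[0,0.02,0.8],0],[0,[0,0.02,1.05],0],[0,[0,0.02,1.05],0]]' 60; python3 m.py
```

```text
time_s: 14.65
ee_pos: [442.3, -111.5, 73.9]
ee_rot: [-90.1, -1.3, -60.7]
force: [0.9, -0.6, -2.0]
gripper_width: 8.9
t 14.8 Mz 0.03 sd 0.059 F/T [ 1.15 -1.23 -1.99 -0.29 -0.17 -0.19]
pos [ 442.1 -111.5   73.9] rot [-90.1  -1.3 -60.7] r 136.2 phi 209.5 bar yaw-phi -0.2 w 8.8 j6 [-15.  16. 117.  -1.  47.  47.]
```

```bash
python3 -m handwheel '[[0,[-0.5,0.01,0.01],2],[0,[-0.95,0.01,0.03],4],[0,[-1.42,0.02,0.07],6],[0,[-1.9,0.02,0.13],8],[0,[-1.9,0.02,0.13],8],[0,[-1.9,0.02,0.13],8]]' 60; python3 m.py
```

```text
time_s: 15.4
ee_pos: [435.0, -96.5, 73.9]
ee_rot: [-89.9, -1.5, -68.7]
force: [1.1, -10.9, -1.2]
gripper_width: 8.6
t 15.55 Mz 0.477 sd 0.079 F/T [  0.85 -10.78  -1.24  -1.87  -0.1   -0.92]
pos [435.  -96.6  73.8] rot [-89.9  -1.5 -68.7] r 136.0 phi 202.5 bar yaw-phi -1.28 w 8.7 j6 [-13.  15. 118.  -2.  46.  57.]
```

```bash
python3 -m handwheel '[[0,[-0.5,0.01,0.01],2],[0,[-0.95,0.01,0.03],4],[0,[-1.42,0.02,0.07],6],[0,[-1.9,0.02,0.13],8],[0,[-1.9,0.02,0.13],8],[0,[-1.9,0.02,0.13],8]]' 60; python3 -c "
from m import *; mz(6)"
```

```text
time_s: 16.15
ee_pos: [429.5, -80.5, 73.4]
ee_rot: [-89.7, -1.7, -76.8]
force: [-1.2, -12.0, -1.4]
gripper_width: 9.0
t 16.4 Mz 0.559 sd 0.049 F/T [ -0.26 -11.67  -1.82  -1.98   0.11  -0.96]
pos [429.5 -80.6  73.4] rot [-89.7  -1.7 -76.8] r 136.0 phi 195.4 bar yaw-phi -2.21 w 8.7 j6 [-11.  14. 119.  -2.  46.  67.]
```

```bash
python3 -m handwheel '[[0,[-0.55,0.01,0.01],2],[0,[-1.05,0.01,0.03],4],[0,[-1.55,0.02,0.07],6],[0,[-2.1,0.02,0.13],8],[0,[-2.1,0.02,0.13],8],[0,[-2.1,0.02,0.13],8]]' 60; python3 -c "
from m import *; mz(6)"
```

```text
time_s: 17.0
ee_pos: [425.8, -62.0, 72.8]
ee_rot: [-89.4, -1.8, -84.9]
force: [0.2, -12.4, -1.4]
gripper_width: 8.8
t 17.25 Mz 0.561 sd 0.038 F/T [ -0.36 -12.72  -1.27  -2.15   0.15  -1.15]
pos [425.8 -62.1  72.8] rot [-89.4  -1.8 -84.9] r 136.0 phi 187.5 bar yaw-phi -2.36 w 8.7 j6 [ -9.  14. 120.  -2.  45.  78.]
```

```bash
cat > m2.py <<'E'
from m import *
def mz2(n=6,h=187.):
    D=[]
    for i in range(n):
        if i: vision.grab_frame('top')
        s=state(); y=Ro.from_euler('xyz',s['ee_rot'],degrees=True).apply([0,1,0]); D.append((s['ee_pos'],y,s['force'],s['torque']))
    p,y,F,T=[np.mean([d[i] for d in D],0) for i in range(4)]
    P=p-h*y; M0=T[2]+np.cross((p[:2]-C)/1e3,F[:2]); M=T[2]+np.cross((P[:2]-C)/1e3,F[:2])
    a=np.arctan2(p[1]-C[1],p[0]-C[0]); tan=np.array([-np.sin(a),np.cos(a)])
    print('t',s['time_s'],'y',y.round(3),'M(tcp)',M0.round(3),'M(wrist)',M.round(3),'Ft',round(F[:2]@tan,2),'Ft*.05',round(F[:2]@tan*.05,3),'phi',round(np.degrees(a)%360,1),'horizontal T/F (mm)',np.round(np.linalg.norm(T[:2])/np.linalg.norm(F[:2])*1e3))
if __name__=='__main__': mz2(8)
E
python3 m2.py
```

```text
t 17.6 y [ 0.012 -0.031 -0.999] M(tcp) 0.563 M(wrist) 0.597 Ft 12.37 Ft*.05 0.618 phi 187.5 horizontal T/F (mm) 169.0m2.py:8: DeprecationWarning: Arrays of 2-dimensional vectors are deprecated. Use arrays of 3-dimensional vectors instead. (deprecated in NumPy 2.0)
  P=p-h*y; M0=T[2]+np.cross((p[:2]-C)/1e3,F[:2]); M=T[2]+np.cross((P[:2]-C)/1e3,F[:2])
```

```bash
python3 -m handwheel '[[0,[-0.5,0,0.01],2],[0,[-0.97,0,0.03],4],[0,[-1.45,0,0.07],6],[0,[-1.95,0,0.13],8],[0,[-2.4,0,0.21],10],[0,[-2.4,0,0.21],10],[0,[-2.4,0,0.21],10]]' 60; python3 -W ignore m2.py; python3 m.py
```

```text
time_s: 18.3
ee_pos: [424.8, -40.2, 72.0]
ee_rot: [-89.2, -1.9, -95.0]
force: [-1.1, -12.9, 0.1]
gripper_width: 8.8
t 18.65 y [ 0.011 -0.034 -0.999] M(tcp) 0.586 M(wrist) 0.62 Ft 12.73 Ft*.05 0.637 phi 178.2 horizontal T/F (mm) 169.0
t 18.8 Mz 0.545 sd 0.032 F/T [ -1.16 -12.34  -0.72  -2.13   0.24  -1.14]
pos [424.8 -40.3  72. ] rot [-89.2  -1.9 -95. ] r 135.8 phi 178.3 bar yaw-phi -3.23 w 8.7 j6 [ -5.  14. 120.  -3.  45.  91.]
```

```bash
python3 -c "
from h import *
tip()"; python3 -m handwheel '[[0,[-0.55,-0.02,0.02],2],[0,[-1.1,-0.04,0.04],4],[0,[-1.65,-0.05,0.08],6],[0,[-2.2,-0.05,0.14],8],[0,[-2.7,-0.05,0.22],10],[0,[-2.7,-0.05,0.22],10],[0,[-2.7,-0.05,0.22],10]]' 60; python3 -W ignore m2.py; python3 -c "
from m import *
tip();mz(2)"
```

```text
grip [424.7 -39.7  89.3] tip [527.1 -48.6  90.4]
time_s: 19.5
ee_pos: [427.7, -15.9, 71.4]
ee_rot: [-89.0, -2.0, -105.1]
force: [-2.4, -14.7, -1.2]
gripper_width: 8.7
t 19.85 y [ 0.007 -0.038 -0.999] M(tcp) 0.669 M(wrist) 0.7 Ft 13.71 Ft*.05 0.686 phi 167.9 horizontal T/F (mm) 165.0
grip [427.6 -15.4  88.7] tip [526.9 -42.1  90.1]
t 19.9 Mz 0.632 sd 0.028 F/T [ -1.59 -13.2   -0.57  -2.24   0.3   -1.17]
pos [427.7 -16.   71.4] rot [ -89.    -2.  -105.1] r 135.9 phi 167.9 bar yaw-phi -3.01 w 9.0 j6 [ -2.  14. 120.  -3.  46. 105.]
```

```bash
python3 -m handwheel '[[0,[-0.55,-0.02,0.02],2],[0,[-1.1,-0.03,0.04],4],[0,[-1.6,-0.03,0.08],6],[0,[-1.6,-0.03,0.08],6],[0,[-1.6,-0.03,0.08],6]]' 60; python3 -W ignore -c "
from m2 import *
mz2(10);mz2(10)"
```

```text
time_s: 20.4
ee_pos: [431.0, -3.4, 71.0]
ee_rot: [-88.9, -2.2, -111.1]
force: [-2.3, -13.9, -1.4]
gripper_width: 8.8
t 20.85 y [ 0.004 -0.043 -0.999] M(tcp) 0.766 M(wrist) 0.788 Ft 14.15 Ft*.05 0.708 phi 162.4 horizontal T/F (mm) 167.0
t 21.3 y [ 0.004 -0.043 -0.999] M(tcp) 0.746 M(wrist) 0.768 Ft 13.95 Ft*.05 0.698 phi 162.5 horizontal T/F (mm) 169.0
```

```bash
python3 -m handwheel '[[0,[0.4,0,0],-2],[0,[0.8,0,0],-4],[0,[1.1,0,0],-5],[0,[1.1,0,0],-5]]' 60; python3 -W ignore m2.py; python3 m.py
python3 - <<'E'
from ov import *
f=vision.grab_frame('side')[:,:,::-1].copy(); 
overlay('side',f,'pics/ov7.png',285,215,70,50,11,561.3,-44.3,75,173)
E
```

```text
time_s: 21.7
ee_pos: [426.9, -14.4, 71.6]
ee_rot: [-89.1, -2.3, -106.2]
force: [0.2, -4.6, -1.3]
gripper_width: 8.7
t 22.05 y [ 0.004 -0.043 -0.999] M(tcp) 0.262 M(wrist) 0.261 Ft 5.18 Ft*.05 0.259 phi 167.2 horizontal T/F (mm) 153.0
t 22.2 Mz 0.295 sd 0.087 F/T [ 0.71 -6.03 -0.78 -0.92 -0.07 -0.49]
pos [427.  -14.   71.5] rot [ -89.1   -2.3 -106.2] r 137.0 phi 167.2 bar yaw-phi -3.34 w 8.8 j6 [ -1.  14. 120.  -3.  46. 107.]
```

View pics/ov7.png

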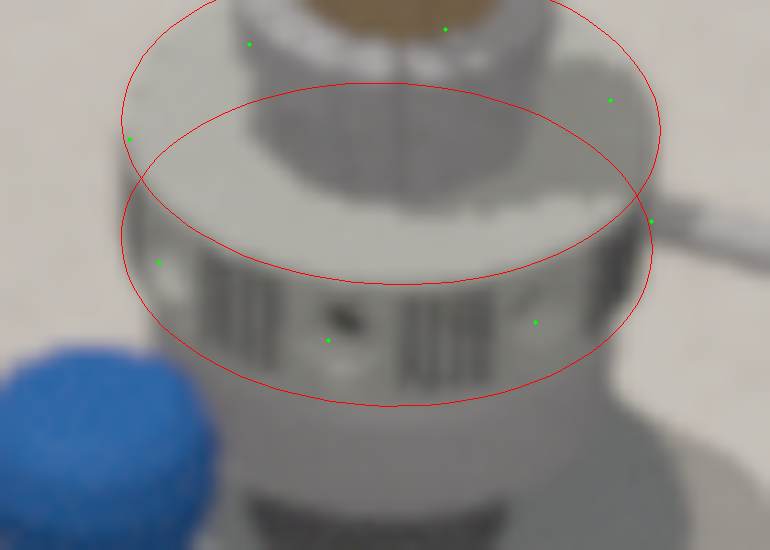

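```bash
python3 -m handwheel '[[0,[0.4,-0.02,0],-2],[0,[0.7,-0.03,0],-4],[0,[0.9,-0.03,0],-5],[0,[0.9,-0.03,0],-5]]' 60; python3 -W ignore m2.py; python3 m.py
python3 - <<'E'
from h import *
crop('top','t8',300,190,110,110,6)
E
```

```text
time_s: 22.65
ee_pos: [424.4, -22.4, 72.1]
ee_rot: [-89.3, -2.4, -101.2]
force: [-0.5, -1.6, -1.3]
gripper_width: 8.5
t 23.0 y [ 0.003 -0.043 -0.999] M(tcp) 0.074 M(wrist) 0.072 Ft 1.9 Ft*.05 0.095 phi 170.8 horizontal T/F (mm) 124.0
t 23.15 Mz 0.086 sd 0.07 F/T [ 0.3  -1.71 -1.67 -0.19  0.01 -0.14]
pos [424.4 -22.5  72.1] rot [ -89.3   -2.4 -101.2] r 138.0 phi 170.9 bar yaw-phi -2.01 w 8.9 j6 [ -3.  14. 120.  -3.  46. 101.]
```

View pics/t8.png

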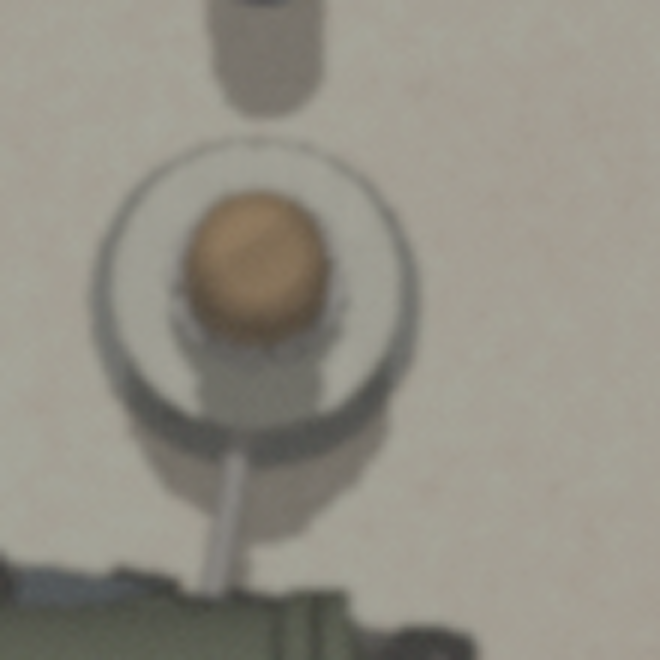

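```bash
python3 -c "
from h import *
print(at(174.8,138,72.5))"; python3 -m handwheel '[[0,[0.5,-0.03,0],-3],[0,[0.9,-0.04,0],-5.5],[0,[0.9,-0.04,0],-5.5],[0,[0.9,-0.04,0],-5.5]]' 60; python3 -W ignore m2.py; python3 m.py
```

```text
(array([ 0.946, -0.001,  0.066]), np.float64(-5.97))
time_s: 23.6
ee_pos: [422.6, -31.2, 72.8]
ee_rot: [-89.6, -2.4, -95.7]
force: [1.0, -0.8, -1.5]
gripper_width: 8.6
t 23.95 y [ 0.003 -0.043 -0.999] M(tcp) 0.084 M(wrist) 0.084 Ft 1.63 Ft*.05 0.082 phi 174.5 horizontal T/F (mm) 126.0
t 24.1 Mz 0.089 sd 0.076 F/T [-0.39 -1.46 -1.86 -0.18  0.09 -0.12]
pos [422.5 -31.2  72.8] rot [-89.6  -2.5 -95.7] r 138.7 phi 174.5 bar yaw-phi -0.21 w 9.0 j6 [ -4.  14. 120.  -3.  46.  94.]
```

```bash
python3 -m handwheel '[[0,[0,0,-1],0],[0,[0,0,-2],0],[0,[0,0,-3.5],0],[0,[0,0,-5],0],[0,[0,0,-6],0],[0,[0,0,-6],0]]' 60; python3 m.py
python3 - <<'E'
from ov import *
tip(); f=vision.grab_frame('side')[:,:,::-1].copy(); 
overlay('side',f,'pics/ov9.png',285,180,110,80,7,561.3,-44.3,75,177)
crop('top','t9',290,190,110,130,6)
E
```

```text
time_s: 24.7
ee_pos: [360.7, -25.1, 72.3]
ee_rot: [-89.7, -2.5, -95.6]
force: [0.2, -0.1, -1.8]
gripper_width: 8.7
t 24.85 Mz -0.024 sd 0.172 F/T [ 0.15  0.01 -1.67  0.07  0.03 -0.02]
pos [363.7 -25.4  72.7] rot [-89.5  -2.4 -95.7] r 197.8 phi 174.5 bar yaw-phi -0.14 w 8.5 j6 [ -4.   9. 127.  -4.  44.  95.]
grip [363.7 -24.6  90. ] tip [466.  -34.8  90.6]
```

View pics/ov9.png

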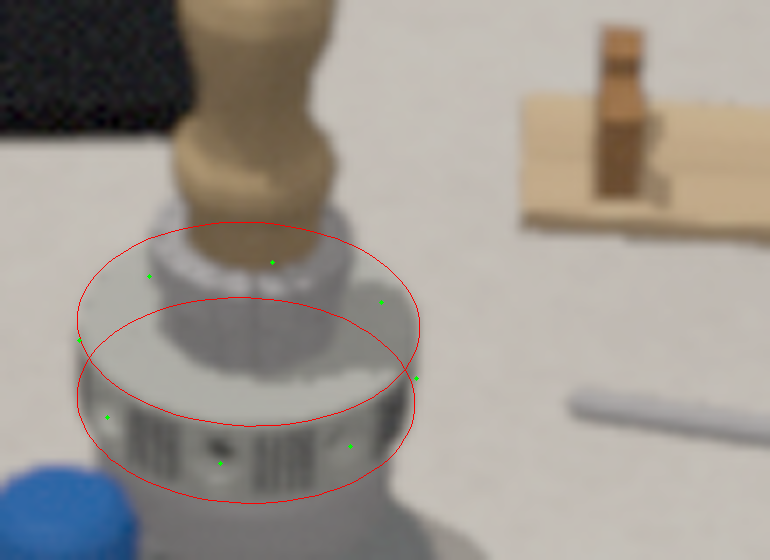

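View pics/t9.png

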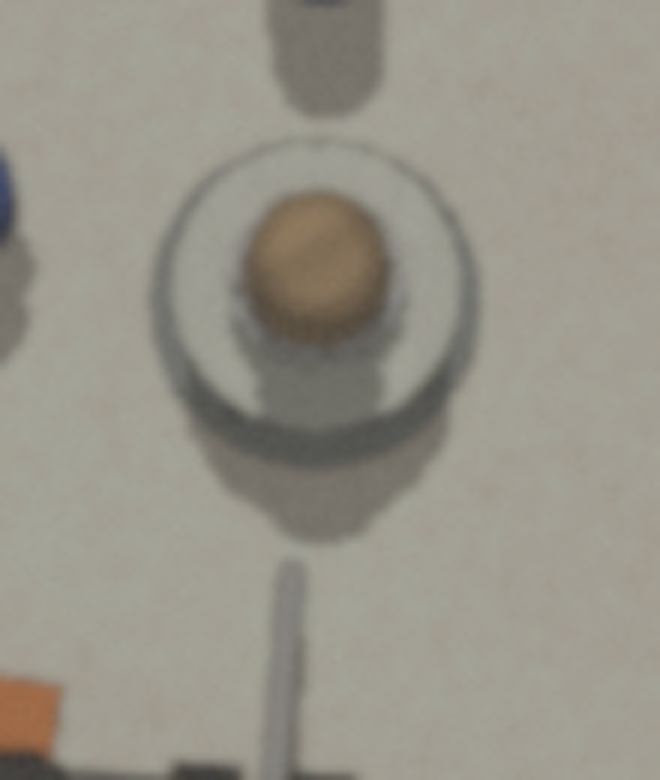

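Run:
```python
from h import *
T=lambda x,y,x0,y0,k:(x0+(x+.5)/k-.5,y0+(y+.5)/k-.5)
a=atz('top',T(291,566,290,190,6),90.5);b=atz('top',T(279,770,290,190,6),90.3);print(a,b,np.degrees(np.arctan2(*(a-b)[1::-1])))
print(rel((378.2,-290.3,90),-88.8))
```

```text
[466.34592904 -34.25059938  90.5       ] [396.65038839 -28.77373104  90.3       ] -4.493227067025476
(array([26.271, -0.586,  4.059]), np.float64(-6.86))
```

```bash
python3 -m handwheel '[[0,[3,-0.5,0.4],-3],[0,[7,-1,1],-5],[0,[11,-1,1.6],-6.9],[0,[15,-1,2.2],-6.9],[0,[19,-1,2.9],-6.9],[0,[23,-0.8,3.5],-6.9],[0,[26.3,-0.6,4.05],-6.9],[0,[26.3,-0.6,4.05],-6.9],[0,[26.3,-0.6,4.05],-6.9]]' 60
python3 - <<'E'
from h import *
s=state();print(s['ee_pos'],s['ee_rot']);tip();print(rel((378.2,-290.3,45),-88.8))
crop('top','t10',410,230,100,150,5);crop('side','s10',340,110,120,110,6)
E
```

```text
time_s: 25.85
ee_pos: [377.9, -291.0, 89.7]
ee_rot: [-89.9, -2.4, -88.9]
force: [-0.3, 1.2, -1.4]
gripper_width: 8.7
[ 377.93201502 -290.98619514   89.66747921] [-89.86178948  -2.43471757 -88.85033508]
grip [ 377.9 -290.3  107. ] tip [ 480.7 -288.2  106.8]
(array([-0.258,  4.46 ,  0.017]), np.float64(-0.05))
```

View pics/t10.png

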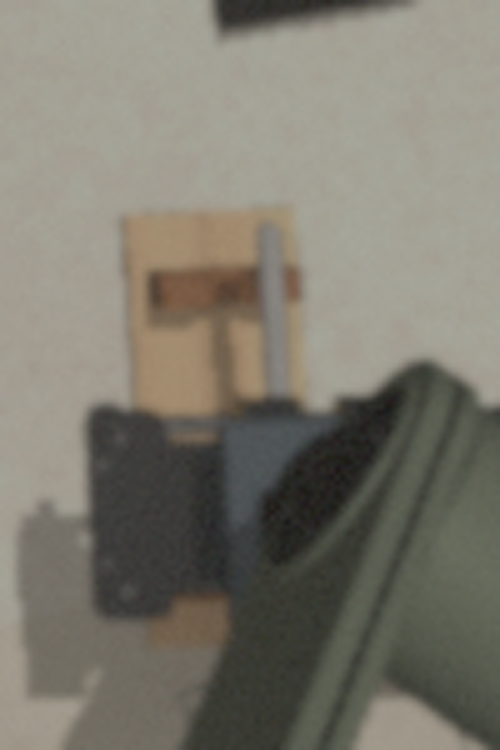

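View pics/s10.png

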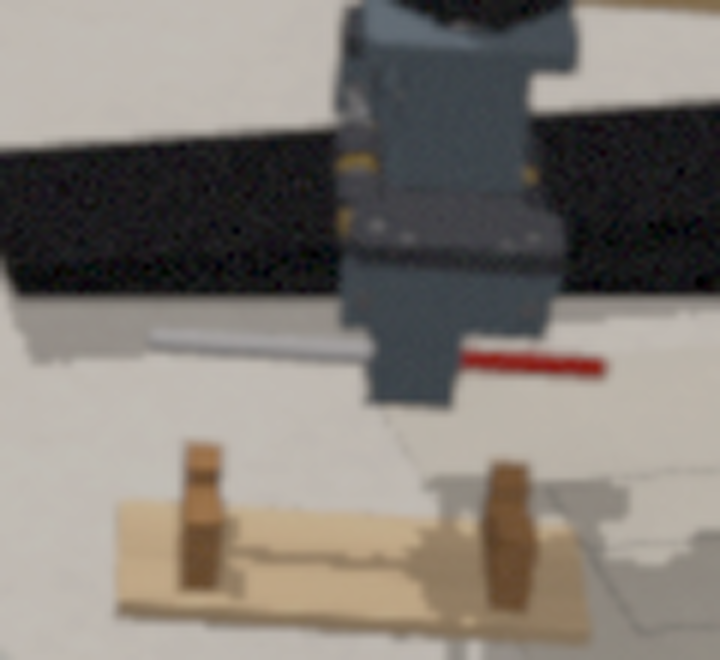

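Run:
```python
from h import *
T=lambda x,y,x0,y0,k:(x0+(x+.5)/k-.5,y0+(y+.5)/k-.5)
t,e=tri(T(150,337,340,110,6),T(268,222,410,230,5));print(t,e)
for z in(106,107): print(atz('top',T(268,222,410,230,5),z),atz('top',T(279,390,410,230,5),z))
for u in((150,337),(605,367)):
    # intersect side ray with plane y=-289
    c,d=ray('side',*T(*u,340,110,6)); print(c+d*(-289-c[1])/d[1])
```

```text
[ 481.35646862 -287.96489866  107.36860835] 2.2152487176857356
[ 482.45817489 -288.28840817  106.        ] [ 414.80804731 -290.15747533  106.        ]
[ 482.46250239 -288.05389915  107.        ] [ 414.87577785 -289.92121459  107.        ]
[ 480.24340031 -289.          106.76410375]
[ 303.63042618 -289.          108.28791254]
```

```bash
python3 -m handwheel '[[0,[-0.2,1.5,0],0],[0,[-0.35,3.5,0],0],[0,[-0.44,5,0],0],[0,[-0.44,5.4,0],0],[0,[-0.44,5.4,0],0]]' 60
python3 - <<'E'
from h import *
s=state();print(s['ee_pos'],s['ee_rot'],s['force']);tip()
crop('top','t11',410,230,100,150,5);crop('side','s11',340,130,110,100,7)
E
```

```text
time_s: 26.45
ee_pos: [377.6, -286.5, 35.4]
ee_rot: [-89.9, -2.4, -88.7]
force: [-0.9, -0.1, -2.6]
gripper_width: 8.8
[ 377.63573343 -286.52738401   35.39444233] [-89.93602614  -2.37668854 -88.65125818] [-0.90469485 -0.0934375  -2.5531399 ]
grip [ 377.7 -285.8   52.7] tip [ 480.4 -283.4   52.4]
```

View pics/t11.png

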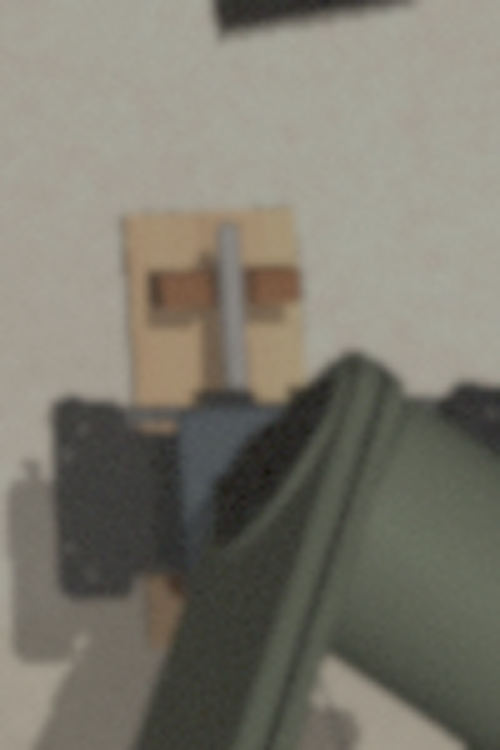

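View pics/s11.png

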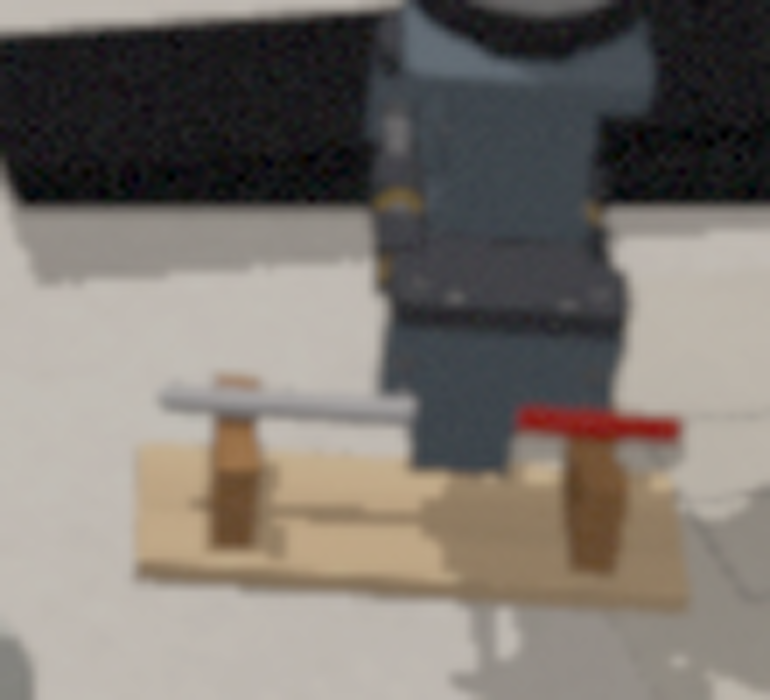

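Run:
```python
from h import *
T=lambda x,y,x0,y0,k:(x0+(x+.5)/k-.5,y0+(y+.5)/k-.5)
a=atz('top',T(228,224,410,230,5),52.5);b=atz('top',T(237,388,410,230,5),52.5);print(a,b)
# notch gap in original picture crop t_bar: orig line at z35
print(atz('top',(420+174.5/5-.5,260+72.5/5-.5),35),atz('top',(420+187.5/5-.5,260+283.5/5-.5),35))
# cleat notch centre, top at z45, far cleat: from t_bar left edge 100..248 -> centre 174
print(atz('top',(420+174/5-.5,260+128/5-.5),45))
```

```text
[ 481.66799558 -283.89966279   52.5       ] [ 412.29264181 -285.16727581   52.5       ]
[ 482.47572679 -286.05268214   35.        ] [ 391.92509271 -288.32369681   35.        ]
[ 458.82685442 -282.80260699   45.        ]
```

```bash
python3 -m handwheel '[[0,[0.2,0,0],0],[0,[0.2,0.4,0],0],[0,[0.19,0.8,0],0],[0,[0.18,1.2,0],0],[0,[0.17,1.4,0],0],[0,[0.17,1.4,0],0]]' 60
python3 - <<'E'
from h import *
s=state();print(s['ee_pos'],s['ee_rot'],s['force']);tip()
crop('top','t12',410,230,100,150,5);crop('side','s12',340,130,110,100,7)
E
```

```text
time_s: 27.15
ee_pos: [378.1, -289.5, 21.9]
ee_rot: [-89.9, -2.4, -88.7]
force: [-0.0, -0.2, -0.6]
gripper_width: 8.5
[ 378.13144673 -289.52383194   21.89426192] [-89.87095763  -2.42711212 -88.68829631] [-0.03080558 -0.15146207 -0.62384037]
grip [ 378.1 -288.8   39.2] tip [ 480.9 -286.5   39.1]
```

View pics/t12.png

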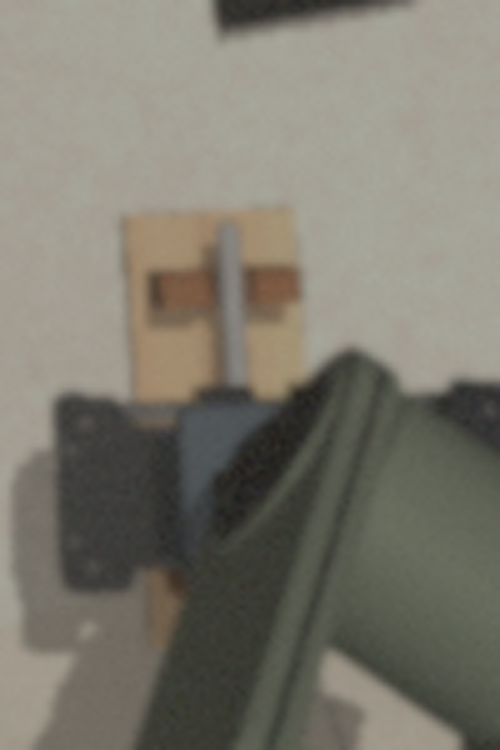

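View pics/s12.png

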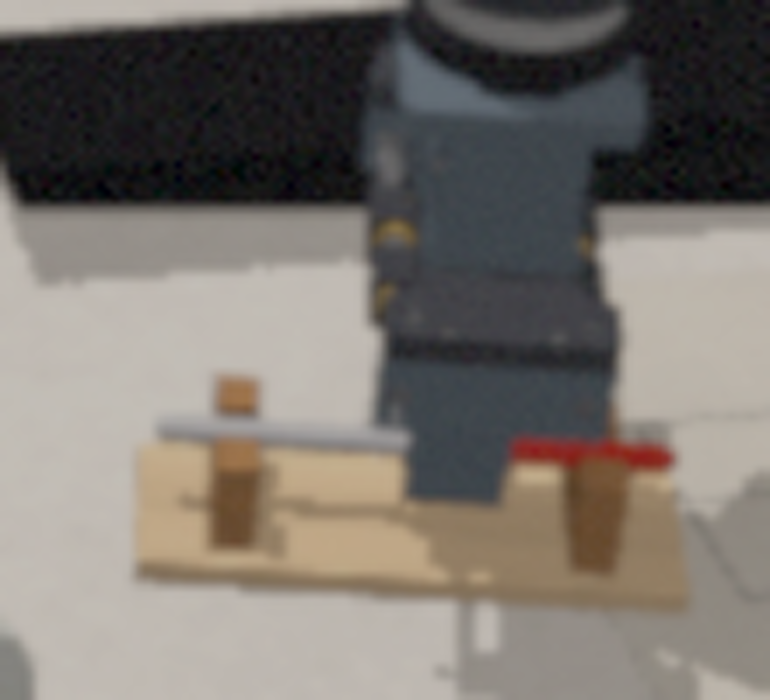

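```bash
python3 -m handwheel '[[0,[-0.01,0.15,0],0],[0,[-0.01,0.3,0],0],[0,[-0.01,0.38,0],0],[0,[-0.01,0.38,0],0]]' 60; python3 -m handwheel '[[1.4,[0,0,0],0],[1.8,[0,0,0],0],[2.5,[0,0,0],0],[3.5,[0,0,0],0],[4.5,[0,0,0],0],[4.5,[0,0,0],0],[4.5,[0,0,0],0]]' 10;  python3 - <<'E'
from h import *
s=state();print(s['ee_pos'],s['ee_rot'],s['force'])
crop('side','s13',340,130,110,100,7)
E
```

```text
time_s: 27.65
ee_pos: [378.4, -289.7, 18.3]
ee_rot: [-89.8, -2.5, -88.7]
force: [-0.5, -0.2, -2.0]
gripper_width: 8.5
time_s: 28.35
ee_pos: [378.4, -289.7, 18.4]
ee_rot: [-89.8, -2.5, -88.7]
force: [0.7, 0.1, 0.0]
gripper_width: 44.6
[ 378.39544686 -289.74412418   18.37236933] [-89.83970641  -2.45237238 -88.68650315] [0.65853474 0.12640875 0.02983751]
```

View pics/s13.png

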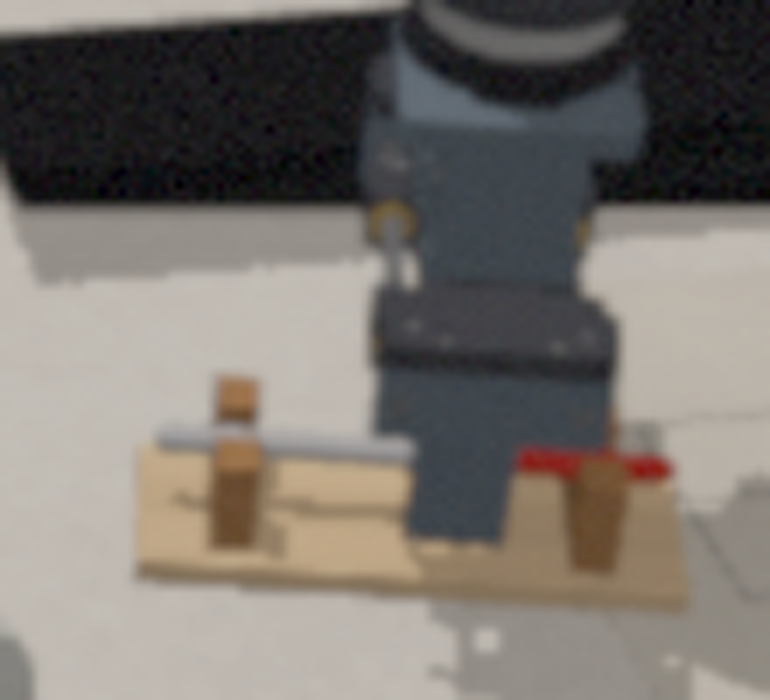

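Bar rests in both notches; lift straight away and check.

```bash
python3 -m handwheel '[[4.5,[0,-2,0],0],[4.5,[0,-5,0],0],[4.5,[0,-9,0],0],[4.5,[0,-13,0],0],[4.5,[0,-16,0],0],[4.5,[0,-16,0],0]]' 10;  python3 -m handwheel '[[4.5,[4,0,0],0],[4.5,[8,0,0],0],[4.5,[12,0,0],0],[4.5,[15,0,0],0],[4.5,[15,0,0],0],[4.5,[15,0,0],0]]' 10
python3 - <<'E'
from h import *
crop('side','s14',280,160,170,120,4.6);crop('top','t14',300,190,190,190,3)
print(state()['force'],state()['ee_pos'])
E
```

```text
time_s: 29.0
ee_pos: [380.0, -284.5, 182.6]
ee_rot: [-89.4, -2.8, -88.7]
force: [0.5, -0.2, 0.2]
gripper_width: 44.8
time_s: 29.6
ee_pos: [382.7, -433.8, 188.3]
ee_rot: [-89.5, -2.6, -88.8]
force: [0.3, 0.6, 0.4]
gripper_width: 45.0
[-0.53384405 -0.4977037   0.90815031] [ 382.97285313 -432.92001817  188.98647389]
```

View pics/s14.png

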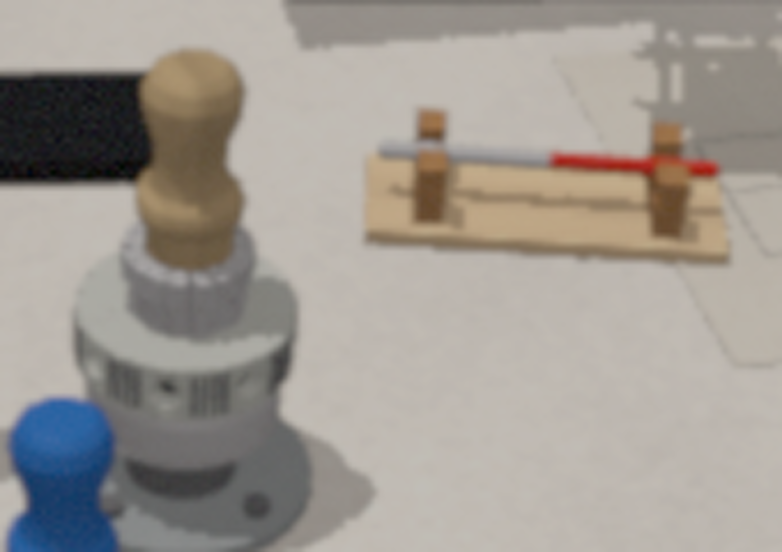

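View pics/t14.png

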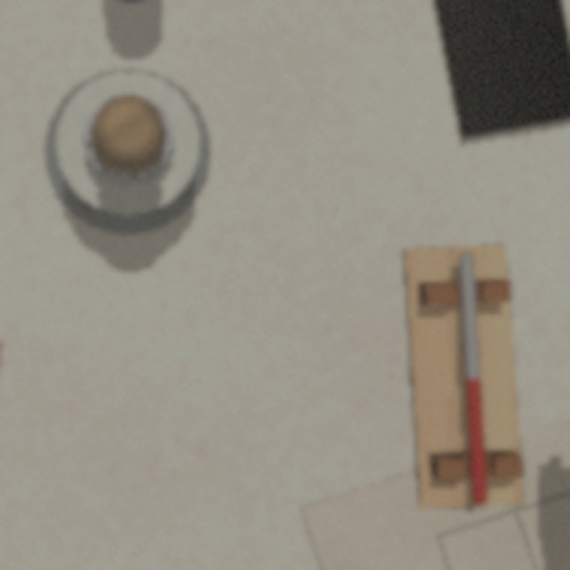

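The pictures show the bar lying in both notches (side picture about (361–436, 192–196), as at the start). The spindle is upright and the collar hole is still at its last angle. Handing in.

```bash
python3 -c "
from workcell import job,state
job.job_done(); print(state()['time_s'])"
```

```text
the job is handed in; nothing more can be done
the job is handed in; nothing more can be done
```

I tightened the chuck's collar with the tommy bar, laid the bar back in its rest and handed the job in. The last clock reading was just under 30 s of the allowed 72 s. No verdict was reported.

- **Tightening:** The collar took two strokes, in two neighbouring holes: about 109° clockwise to first grip, then about 32° more.
- **Final moment:** With the bar held still, the wrist moment gave about 0.77–0.79 N m. Sideways force times the 50 mm to the hole mouth gave about 0.70 N m. The two disagree by about 0.08, so the true value is probably near 0.75, and both lie inside the 0.6–0.95 window.
- **Collar after release:** The side camera showed it at the same angle (about 177°) after I pulled the bar out.
- **Bar:** The last pictures show it in both notches, at its starting place. The gripper is clear and touching nothing.
- **Spindle and other things:** The spindle stands upright in the closed jaws. I touched nothing else, though the last pictures only cover the chuck and the rest.
- **Tilt:** The tool drifted about 2.5° off vertical during the work. That did not affect the placing.

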